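# Lock the board clamp with the T-key

### The job

Take the T-handled key out of its wooden rest, put its nose into the clamp turret on the sloping board holder and turn it under light pressure until the cross pin drops fully home into the turret's slot. Then turn the key clockwise, still fully home, until the clamp tongue points straight up the slope over the circuit board, and leave the key standing in the turret. Do not force it, and leave everything else where it is.

Things in the scene. Friction and masses are not known exactly. Their poses are not given: they have to be found in the camera images.
- key: Steel T-handled key, 118 mm long, 0.16 kg: round 14 mm shaft with tapered nose, cross pin through it near the nose, crossbar handle on top, in line with the pin. Origin at the nose tip, z along the shaft to the handle, x along crossbar and pin; a half turn about z makes no difference. At the start it stands upright in a wooden rest, nose 36 mm deep in the hole, pin lying on the block's top
- key_pin (a point): Centre of the key's cross pin, on the shaft axis 40 mm above the nose tip; axes as the key's. The pin is round, 8 mm thick, 34 mm from end to end
- key_grip (a point): Centre of the key's crossbar handle, 109 mm above the nose tip; axes as the key's. The crossbar is 80 mm long (x), 14 mm wide (y), 18 mm high (z)
- socket: Fixed frame of the clamp turret on the board holder: origin on the turret's axis at its top face (the mouth); z out of the mouth, leaning 35 degrees from vertical to the holder's low front; x up the slope to the circuit board; y left, seen from the front. The turret turns about z: a metal block 46 mm square, 48 mm high, with a 15.8 mm square bore right through. Its angle is not in this frame
- turret_slot (a point): Point on the turret's axis on the floor of its slot, 10 mm below the mouth; axes as socket, not turning. The slot runs straight across the top through the axis, 11.2 mm wide; a clamp tongue (end 62 mm from the axis, upper side 31.5 mm below the mouth) sticks out of one side in line with the slot. At the start it points 37 to 78 degrees left of x (positive about z); find it by eye or feel
- pin_home (a point): Where the pin's centre is when fully home: on the axis, 6 mm below the mouth (handle centre then 63 mm above it). The nose goes 36 mm into the bore, then the pin meets the top face; lying along the slot within some 4 degrees it drops 10 mm more. The turret turns stiffly (0.2 N m; a light press of 5 N does not drag it) and stops 5 degrees past the tongue pointing along x
- stand: The board holder, fixed: base plate 200 x 170 mm, black panel sloping up at 35 degrees away from its low front edge, about 140 mm high at the rear, with a green circuit board on its upper half. The turret stands in the middle of its lower half. Origin: centre of the base's underside; x to the rear, z up
- rest_a: Wooden block 60 x 60 x 50 mm with a round hole in its top; the key stands in it. Fixed. Origin: centre of its underside
- rest_b: Wooden block of the same kind; the round driver stands in it. Fixed
- driver: round black screwdriver-like driver standing upright in the other wooden rest block (127 mm long, 33 mm round grip, no crossbar, no cross pin). Bystander. Origin at its lower end
- reel_big: empty grey plastic reel, 70 mm diameter, 55 mm high, standing on the table. Bystander. Origin at the centre of its underside
- reel_small: empty white plastic reel, 50 mm diameter, 40 mm high. Bystander. Origin at the centre of its underside
- capacitor: black upright can capacitor, 35 mm diameter, 50 mm high. Bystander. Origin at the centre of its underside
- transformer: small transformer, 50 x 52 x 40 mm. Bystander. Origin at the centre of its underside
- screwdriver: screwdriver lying on the table, 180 mm long. Bystander
- mug: white mug, 80 mm diameter, 90 mm high. Bystander. Origin at the centre of its underside
Mind the look-alikes: they are no part of the job. Of the things like the key, leave any that is turquoise; of the rest the larger one is meant.

How it is judged:
By the outcome, as a careful person would: the job done as asked, in the order asked, and still so for the second after the job is handed in, with the robot touching nothing.
It also fails if it takes over 61 s, if anything falls off the work surface, if the arm or the gripper's body presses on something with over 40 N, if the wrist force passes 120 N, or if a joint passes its speed limit or range.

### The arm

A 6-joint arm with a two-finger parallel gripper is mounted at the origin on the work surface. World frame = base frame: x ahead of the robot, y to its left, z up, the work surface at z = 0. Lengths are in mm, angles in rad, forces in N, time in s.
With the tool pointing down it reaches from about 350 to 975 mm from the base axis. Payload 7.1 kg.
Tool frame: the origin (TCP) lies between the finger pads; the fingertips stand 19 mm ahead of it and the grasp point (between the pads) is the TCP; z points along the fingers, y is the line along which they close (so a half turn about z gives the same grasp; the last joint's range is limited). The gripper opens to 88 mm and grips with 3 to 60 N. Pads are 20 mm wide; open, the fingers measure 115 mm over their backs; the gripper's body (75 mm by 178 mm) begins 61 mm behind the grasp point.
Start: joints at [-1.142, 0.423, 1.63, -0, 1.089, -0.019], TCP at [270.629, -563.351, 241.675] pointing down, gripper open.
Joint ranges: [-3, 3], [-0.9, 2.11], [0.09, 2.58], [-1.31, 4.45], [0.11, 2.69], [-2.54, 2.54]. Speed limits (rad/s): [2.39, 2.39, 3.01, 3.14, 3.14, 3.14].

### API

Orientations are given as a rotation vector (axis times angle).
In Python, from workcell import ctrl gives the robot as it stands.
- The arm moves only by the tool arm_command, never from a script. Its argument "series" is a list of rows, each an object with "linear": the shift along the tool's x, y, z in m, a list of three; "turn": the turn about the tool's z in rad. A call has 1 to 10 rows; each row shifts and turns the commanded pose from where the row before left it, along the tool's axes as they then stand; what a row does not reach is not made up. A row lasts 1/10 s, in which the tool goes at most 50 mm and 8.59 degrees, less where a joint would pass 70% of its speed; a pose out of reach is approached as far as the arm can. A call with a gripper value outside its range is refused whole. "jaw" is the opening, from -1 (shut) to 1 (fully open), set as the call begins (left out, the last holds). The fingers move at their own pace and stop on an object; the grip force is fixed at half the most. Time passes only in rows, so rows that do not move let the fingers close. It gives the time, the measured TCP pose, the force, the opening and the grip force at its end, in the units of the state.
- ctrl.get_obs(): the state, without advancing time (a new reading comes with each control period).
- ctrl.get_image(name): name is "side" or "top" or "wrist"; returns a dict with "frame" (400x640x3 uint8, blue, green, red), "fx", "fy", "cx", "cy" (pixels), "rvec" (rotation vector, rad) and "tvec" (3), from world to camera coordinates, as OpenCV has them. Camera axes: x right, y down, z forward; pixel columns grow to the right and rows downward; lengths in mm; the calibration is good to about 2 mm. A picture is of the moment at which its call begins. There is no depth.
- ctrl.close_job(): hands the job in; it is judged then, once.
The state is a dict: "t": time; "qpos": joint angles; "qvel": joint speeds; "joint_torque": joint torques, N m; "ee_pos": TCP position; "orientation": TCP orientation; "ft_force": force on the tool from outside, world axes, zero at the start; "moment": the same for the moment, N m; "width": finger opening in mm; "grasp_force": force on a finger pad.
Only numpy, scipy, OpenCV 4.12 (cv2) and the standard library are available. Lean on these libraries where they do the work, as an engineer would, in place of code of your own. Each camera call takes 0.05 s, during which the arm holds its last target. There are 200 camera calls.

## Working session

There is one attempt and no reset: what is moved stays moved. The work goes in short steps, Python scripts to look and compute and a tool call to move; the robot and the scene stay as the last step left them, time stands still between calls to the robot, and variables do not carry over. Pictures are saved under pics/ and viewed, at most 10 in all, crops included, and the job is handed in when it is done.

Besides the shell and the picture viewer there is one more tool, called after "Request:" as name(argument=value, ...), one argument or row to a line, values as JSON. arm_command: Moves the arm, as the interface text tells. Its arguments: {"type":"object","properties":{"series":{"type":"array"},"jaw":{"type":"number"}},"required":["series"]}

```bash
ls; mkdir -p pics
python3 - <<'E'
from workcell import ctrl
import cv2,numpy as np,pickle
o=ctrl.get_obs();print({k:np.round(v,3) for k,v in o.items()})
for n in("side","top"):
    im=ctrl.get_image(n);cv2.imwrite(f"pics/{n}0.png",im["frame"]);pickle.dump(im,open(f"{n}0.pkl","wb"))
    R=cv2.Rodrigues(np.array(im["rvec"],float))[0];print(n,im["fx"],im["cx"],im["cy"],-R.T@np.ravel(im["tvec"]),R.round(2).tolist())
E
```

```text
pics
{'t': np.float64(0.0), 'qpos': array([-1.142,  0.424,  1.631,  0.   ,  1.089, -0.019]), 'qvel': array([-0.001,  0.001, -0.   , -0.001, -0.001,  0.   ]), 'joint_torque': array([-2.0000e-03, -5.4464e+01, -2.7366e+01,  6.4000e-02,  2.3000e-02,
       -0.0000e+00]), 'ee_pos': array([ 270.422, -562.865,  240.889]), 'orientation': array([-3.062e+00, -6.970e-01,  1.000e-03]), 'ft_force': array([1.138, 0.363, 0.39 ]), 'moment': array([ 0.041, -0.04 , -0.029]), 'grasp_force': np.float64(0.0), 'width': np.float64(87.93)}
side 424.39361793745377 312.41144660831736 192.00558379895875 [435.43035343 510.25214396 794.94313959] [[-0.99, -0.12, -0.01], [-0.08, 0.75, -0.65], [0.08, -0.65, -0.76]]
top 426.1899638508742 314.59362644957355 195.4021742019606 [ 376.92227411 -107.11187275 1126.66787911] [[0.02, -1.0, -0.02], [-0.99, -0.02, -0.16], [0.16, 0.02, -0.99]]
```

View pics/side0.png

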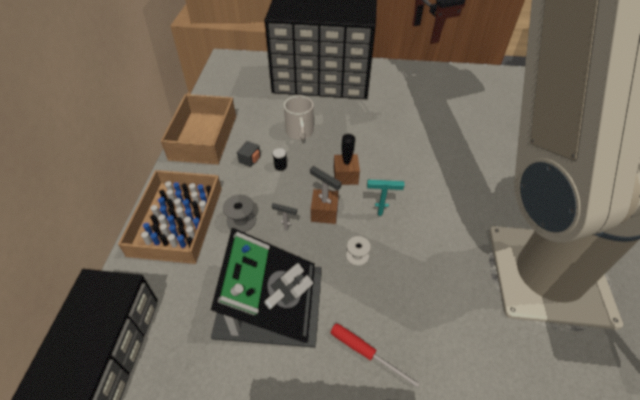

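View pics/top0.png

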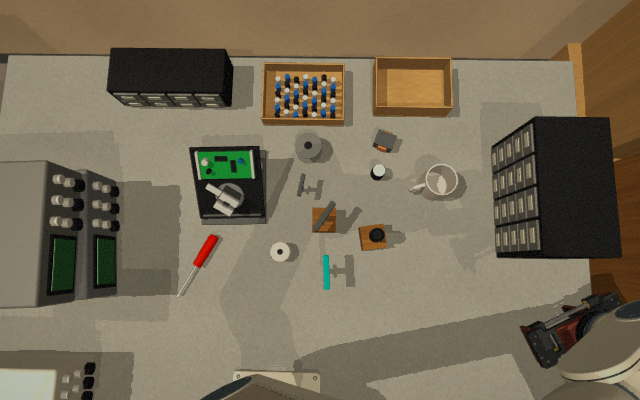

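The side view shows the key in rest_a (handle near 325,178) and the stand (turret near 288,288). In the top view they are at (324,216) and (227,197). I'll zoom in on both.

Run:
```python
import cv2,numpy as np,pickle
s=pickle.load(open("side0.pkl","rb"))["frame"];t=pickle.load(open("top0.pkl","rb"))["frame"]
c=lambda f,u,v,w,h,k:cv2.resize(f[v:v+h,u:u+w],None,fx=k,fy=k,interpolation=cv2.INTER_CUBIC)
# side stand 205..325,225..345 ; top stand 180..280,140..230
a=np.hstack([c(s,205,228,133,100,3),c(t,180,138,133,100,3)])
b=np.hstack([c(s,290,155,80,60,5),c(t,290,190,80,60,5)])
a=cv2.resize(a,(800,300));b=cv2.resize(b,(800,300))
cv2.imwrite("pics/crop0.png",np.vstack([a,b]))
```

```text
(no output)
```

View pics/crop0.png

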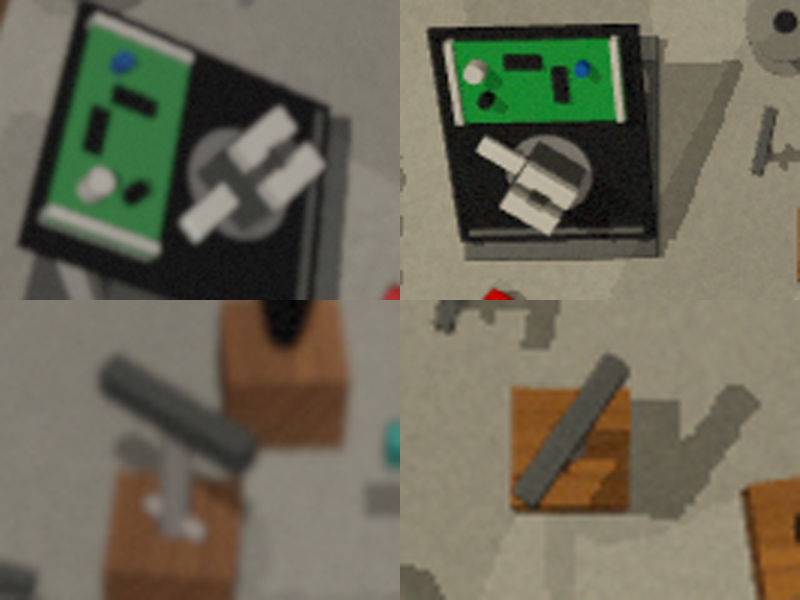

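The crops show the tongue pointing up-left in the top view, with its end near (208,187) and the mouth centre near (226,204). In the side view those points are near (267,304) and (297,280). Next I'll triangulate them.

```bash
cat > h.py <<'E'
import cv2,numpy as np,pickle
def cam(im):
    return cv2.Rodrigues(np.array(im["rvec"],float))[0],np.ravel(im["tvec"]).astype(float),np.array([[im["fx"],0,im["cx"]],[0,im["fy"],im["cy"]],[0,0,1.]])
def proj(im,P):
    return cv2.projectPoints(np.asarray(P,float).reshape(-1,1,3),np.array(im["rvec"],float),np.ravel(im["tvec"]).astype(float),cam(im)[2],None)[0].reshape(-1,2)
def tri(a,pa,b,pb):
    A=[c[2]@np.c_[c[0],c[1]] for c in(cam(a),cam(b))]
    X=cv2.triangulatePoints(A[0],A[1],np.array(pa,float),np.array(pb,float)).ravel();X=X[:3]/X[3]
    return X, np.abs(proj(a,X)-pa).max()
def onz(im,p,z):
    R,t,K=cam(im);d=R.T@np.linalg.inv(K)@[p[0],p[1],1];c=-R.T@t
    return c+d*(z-c[2])/d[2]
E
python3 - <<'E'
from h import *
s=pickle.load(open("side0.pkl","rb"));t=pickle.load(open("top0.pkl","rb"))
np.set_printoptions(precision=1,suppress=True)
print("handle",*tri(t,(324.2,216),s,(325.5,178.3)))
for n,p in(("e1",(333,203.6)),("e2",(315.4,228.4))):print(n,onz(t,p,132))
for n,p in(("se1",(313,170.6)),("se2",(338,186))):print(n,onz(s,p,128))
print("pin side",onz(s,(325,259.0-155+0),54), onz(s,(290+175/5,155+222/5),54))
print("rest top",onz(t,(290+(512-400)/5,190+88/5),50),onz(t,(290+(628-400)/5,190+88/5),50),onz(t,(290+(628-400)/5,190+205/5),50),onz(t,(290+(512-400)/5,190+205/5),50))
print("mouth",*tri(t,(226.5,203.8),s,(297.4,280.5)))
print("tongue",*tri(t,(207.9,187.2),s,(267.5,304.5)))
print("base",onz(t,(201.6,223.8),0),onz(t,(265.8,223.1),0))
b=[(455,125),(625,122),(613,38),(450,42)];bs=[(155,245),(193,62),(98,22),(50,212)]
for p,q in zip(b,bs):print(*tri(t,(180+(p[0]-400)/3.0075,138+p[1]/3),s,(205+q[0]/3.0075,228+q[1]/3)))
E
```

```text
handle [ 486.1 -111.8  118.4] 0.16199949014847448
e1 [ 514.7 -132.   132. ]
e2 [455.6 -91.7 132. ]
se1 [ 514.2 -122.5  128. ]
se2 [456.8 -84.  128. ]
pin side [ 519.7 -453.3   54. ] [ 485.2 -106.    54. ]
rest top [514.9 -81.7  50. ] [ 515.9 -140.8   50. ] [ 456.4 -141.5   50. ] [455.3 -83.   50. ]
mouth [514.3 128.   95.1] 0.17104811347897453
tongue [558.8 178.2  88.1] 0.9306923022746503
base [472.6 213.3   0. ] [477.6  42.3   0. ]
[573.4 198.1 105.7] 0.6759338883055079
[579.6  61.9  89.8] 0.0001269802589547453
[637.5  67.  134. ] 0.7519627982040618
[633.2 197.8 133.8] 0.36153952632591313
```

Request:
arm_command(
  series=[
    {"linear": [0.038,-0.0306,0],"turn": 0},
    {"linear": [0.038,-0.0306,0],"turn": 0},
    {"linear": [0.038,-0.0306,0],"turn": 0},
    {"linear": [0.038,-0.0306,0],"turn": 0},
    {"linear": [0.038,-0.0306,0],"turn": 0},
    {"linear": [0.038,-0.0306,0],"turn": 0},
    {"linear": [0.038,-0.0306,0],"turn": 0},
    {"linear": [0.038,-0.0306,0],"turn": 0},
    {"linear": [0.038,-0.0306,0],"turn": 0},
    {"linear": [0.038,-0.0306,0],"turn": 0},
  ],
  jaw=1,
)

```text
t: 1.1
ee_pos: [481.0, -121.0, 241.6]
orientation: [-3.063, -0.697, 0.0]
ft_force: [1.0, -0.2, -0.3]
width: 88.2
grasp_force: 0.0
```

Request:
arm_command(
  series=[
    {"linear": [0.009,-0.007,0],"turn": 0},
    {"linear": [0,0,0],"turn": 0.149},
    {"linear": [0,0,0],"turn": 0.149},
    {"linear": [0,0,0],"turn": 0.149},
    {"linear": [0,0,0],"turn": 0.149},
    {"linear": [0,0,0],"turn": 0.149},
    {"linear": [0,0,0],"turn": 0.149},
    {"linear": [0,0,0],"turn": 0.149},
    {"linear": [0,0,0],"turn": 0},
  ],
)

```text
t: 2.0
ee_pos: [485.3, -113.3, 241.4]
orientation: [3.002, -0.924, -0.001]
ft_force: [0.4, 0.4, 0.0]
width: 87.8
grasp_force: 0.0
```

```bash
cat >> h.py <<'E'
from scipy.spatial.transform import Rotation as Ro
def st(ctrl):
    o=ctrl.get_obs();R=Ro.from_rotvec(o["orientation"]).as_matrix()
    print("t",round(float(o["t"]),2),"p",np.round(o["ee_pos"],1),"F",np.round(o["ft_force"],1),"M",np.round(o["moment"],2),"w",round(float(o["width"]),1),"g",round(float(o["grasp_force"]),1),"q",np.round(o["qpos"],2),"ytool",round(float(np.degrees(np.arctan2(R[1,1],R[0,1]))),1),"z",R[:,2].round(3))
    return np.array(o["ee_pos"]),R
E
python3 - <<'E'
from h import *
from workcell import ctrl
st(ctrl)
im=ctrl.get_image("wrist");cv2.imwrite("pics/w1.png",im["frame"]);pickle.dump(im,open("w1.pkl","wb"))
print(proj(im,[[485.8,-111.8,132],[485.8+33,-111.8-22.4,132]]))
E
```

```text
t 2.0 p [ 485.3 -113.3  241.4] F [0.4 0.4 0. ] M [0.06 0.01 0.02] w 87.8 g 0.0 q [-0.25  0.24  1.9  -0.    1.    1.91] ytool -124.2 z [-0.001 -0.    -1.   ]
[[318.64725312 206.94296736]
 [318.52869742 160.95001527]]
```

View pics/w1.png

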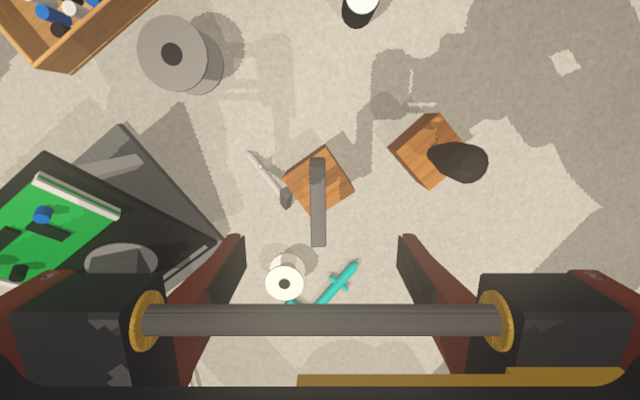

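Wrist view: the bar runs from (317,157) to (318,247), centred between the fingers and lined up with them. I'll descend and grip.

Request:
arm_command(
  series=[
    {"linear": [0,0,0.03],"turn": 0},
    {"linear": [0,0,0.035],"turn": 0},
    {"linear": [0,0,0.03],"turn": 0},
    {"linear": [0,0,0.015],"turn": 0},
    {"linear": [0,0,0.008],"turn": 0},
    {"linear": [0,0,0],"turn": 0},
  ],
)

```text
t: 2.65
ee_pos: [485.2, -112.8, 122.9]
orientation: [3.004, -0.918, -0.003]
ft_force: [-0.5, 0.6, -0.0]
width: 87.5
grasp_force: 0.0
```

Request:
arm_command(
  series=[
    {"linear": [0,0,0],"turn": 0},
    {"linear": [0,0,0],"turn": 0},
    {"linear": [0,0,0],"turn": 0},
    {"linear": [0,0,0],"turn": 0},
    {"linear": [0,0,0],"turn": 0},
    {"linear": [0,0,0],"turn": 0},
    {"linear": [0,0,0],"turn": 0},
    {"linear": [0,0,0],"turn": 0},
  ],
  jaw=-1,
)

```text
t: 3.45
ee_pos: [485.8, -112.8, 123.7]
orientation: [3.003, -0.921, 0.0]
ft_force: [-0.1, -0.7, 0.6]
width: 27.5
grasp_force: 0.0
```

Request:
arm_command(
  series=[
    {"linear": [0,0,0],"turn": 0},
    {"linear": [0,0,0],"turn": 0},
    {"linear": [0,0,0],"turn": 0},
    {"linear": [0,0,0],"turn": 0},
    {"linear": [0,0,0],"turn": 0},
  ],
)

```text
t: 3.95
ee_pos: [485.8, -112.7, 123.7]
orientation: [-3.003, 0.921, -0.0]
ft_force: [1.7, 1.1, -0.6]
width: 14.1
grasp_force: 30.0
```

Request:
arm_command(
  series=[
    {"linear": [0,0,-0.02],"turn": 0},
    {"linear": [0,0,-0.04],"turn": 0},
    {"linear": [0,0,-0.045],"turn": 0},
    {"linear": [0,0,-0.045],"turn": 0},
    {"linear": [0,0,-0.03],"turn": 0},
    {"linear": [0,0,0],"turn": 0},
  ],
)

```text
t: 4.55
ee_pos: [487.8, -113.5, 307.9]
orientation: [-3.003, 0.921, -0.013]
ft_force: [1.0, 0.3, -2.2]
width: 14.0
grasp_force: 30.0
```

Run:
```python
from h import *
from workcell import ctrl
p,R=st(ctrl)
t=pickle.load(open("top0.pkl","rb"));s=pickle.load(open("side0.pkl","rb"))
print(onz(t,(300,55),0),onz(s,(140,165),0),onz(s,(215,50),0))
print("delta to (600,21,500) in tool axes",R.T@(np.array([600,21,500])-p))
print("yaw tool->", R.round(3).tolist())
```

```text
t 4.55 p [ 487.8 -113.5  307.9] F [ 1.   0.3 -2.2] M [ 0.04  0.01 -0.03] w 14.0 g 30.0 q [-0.25  0.16  1.84 -0.    1.14  1.91] ytool -124.1 z [ 0.008 -0.002 -1.   ]
[955.02218945 -36.51389915   0.        ] [ 9.83926872e+02 -2.13563884e+02 -1.13686838e-13] [ 937.70033599 -783.91837333    0.        ]
delta to (600,21,500) in tool axes [  19.01612132 -174.73865354 -191.53205929]
yaw tool-> [[0.828, -0.561, 0.008], [-0.561, -0.828, -0.002], [0.008, -0.002, -1.0]]
```

Request:
arm_command(
  series=[
    {"linear": [0.003,-0.029,-0.032],"turn": 0},
    {"linear": [0.003,-0.029,-0.032],"turn": 0},
    {"linear": [0.003,-0.029,-0.032],"turn": 0},
    {"linear": [0.003,-0.029,-0.032],"turn": 0},
    {"linear": [0.003,-0.029,-0.032],"turn": 0},
    {"linear": [0.004,-0.03,-0.032],"turn": 0},
    {"linear": [0,0,-0.03],"turn": 0},
    {"linear": [0,0,-0.03],"turn": 0},
    {"linear": [0,0,-0.03],"turn": 0},
  ],
)

```text
t: 5.45
ee_pos: [599.8, 21.7, 584.0]
orientation: [3.002, -0.92, -0.006]
ft_force: [0.4, -0.4, -1.7]
width: 13.8
grasp_force: 30.0
```

Run:
```python
from h import *
from workcell import ctrl
p,R=st(ctrl)
```

```text
t 5.45 p [599.8  21.7 584. ] F [ 0.4 -0.4 -1.7] M [ 0.07 -0.04  0.05] w 13.8 g 30.0 q [ 0.02  0.2   1.19 -0.    1.75  2.18] ytool -124.1 z [-0.004 -0.    -1.   ]
```

Request:
arm_command(
  series=[
    {"linear": [0,0,-0.015],"turn": -0.149},
    {"linear": [0,0,-0.015],"turn": -0.149},
    {"linear": [0,0,-0.015],"turn": -0.149},
    {"linear": [0,0,-0.015],"turn": -0.149},
    {"linear": [0,0,-0.015],"turn": -0.149},
    {"linear": [0,0,-0.015],"turn": -0.149},
    {"linear": [0,0,-0.015],"turn": -0.149},
    {"linear": [0,0,-0.015],"turn": -0.149},
    {"linear": [0,0,-0.015],"turn": -0.149},
    {"linear": [0,0,-0.015],"turn": -0.149},
  ],
)

```text
t: 6.45
ee_pos: [600.5, 21.3, 733.6]
orientation: [-2.827, -1.367, 0.006]
ft_force: [0.3, -0.3, -0.6]
width: 13.8
grasp_force: 30.0
```

Request:
arm_command(
  series=[
    {"linear": [0,0,-0.02],"turn": -0.13},
    {"linear": [0,0,-0.02],"turn": 0},
    {"linear": [0,0,-0.02],"turn": 0},
    {"linear": [0,0,0],"turn": 0},
  ],
)

```text
t: 6.85
ee_pos: [600.7, 21.3, 795.7]
orientation: [2.738, 1.54, 0.001]
ft_force: [-0.2, 0.1, -1.8]
width: 13.7
grasp_force: 30.0
```

Run:
```python
from h import *
from workcell import ctrl
p,R=st(ctrl)
```

```text
t 6.85 p [600.7  21.3 795.7] F [-0.2  0.1 -1.8] M [-0.01 -0.05  0.08] w 13.7 g 30.0 q [ 0.02  0.31  0.6  -0.    2.23  0.56] ytool -31.3 z [ 0.001 -0.    -1.   ]
```

Request:
arm_command(
  series=[
    {"linear": [0,0,-0.02],"turn": 0},
    {"linear": [0,0,-0.02],"turn": 0},
    {"linear": [0,0,-0.02],"turn": 0},
    {"linear": [0,0,-0.02],"turn": 0},
    {"linear": [0,0,0],"turn": 0},
  ],
)

```text
t: 7.35
ee_pos: [601.3, 21.4, 875.5]
orientation: [2.737, 1.539, 0.003]
ft_force: [0.2, -0.5, -1.8]
width: 14.0
grasp_force: 30.0
```

Run:
```python
from h import *
from workcell import ctrl
p,R=st(ctrl)
```

```text
t 7.35 p [601.3  21.4 875.5] F [ 0.2 -0.5 -1.8] M [-0.07 -0.07  0.02] w 14.0 g 30.0 q [ 0.02  0.48  0.12 -0.    2.54  0.56] ytool -31.3 z [ 0.002 -0.    -1.   ]
```

Request:
arm_command(
  series=[
    {"linear": [0,0,-0.02],"turn": 0},
    {"linear": [0,0,-0.02],"turn": 0},
    {"linear": [0,0,-0.02],"turn": 0},
    {"linear": [0,0,0],"turn": 0},
  ],
)

```text
t: 7.75
ee_pos: [572.8, 20.5, 901.4]
orientation: [2.729, 1.535, 0.032]
ft_force: [0.5, -0.3, -1.7]
width: 14.1
grasp_force: 30.0
```

Run:
```python
from h import *
from workcell import ctrl
p,R=st(ctrl);print(ctrl.get_obs()["qpos"])
```

```text
t 7.75 p [572.8  20.5 901.4] F [ 0.5 -0.3 -1.7] M [0.01 0.03 0.04] w 14.1 g 30.0 q [0.01 0.46 0.09 0.   2.57 0.56] ytool -31.3 z [ 0.023  0.001 -1.   ]
[1.48626805e-02 4.56648404e-01 8.92513929e-02 7.76869964e-04
 2.57247635e+00 5.61518935e-01]
```

Request:
arm_command(
  series=[
    {"linear": [0,0,-0.03],"turn": 0},
    {"linear": [0,0,-0.03],"turn": 0},
    {"linear": [0,0,-0.03],"turn": 0},
    {"linear": [0,0,-0.03],"turn": 0},
    {"linear": [0,0,-0.03],"turn": 0},
    {"linear": [0,0,0],"turn": 0},
  ],
)

```text
t: 8.35
ee_pos: [506.9, 18.2, 949.8]
orientation: [2.706, 1.522, 0.105]
ft_force: [-0.1, -0.1, -1.1]
width: 13.9
grasp_force: 30.0
```

Run:
```python
from h import *
from workcell import ctrl
p,R=st(ctrl);print(ctrl.get_obs()["qpos"])
```

```text
t 8.35 p [506.9  18.2 949.8] F [-0.1 -0.1 -1.1] M [-0.05  0.02 -0.03] w 13.9 g 30.0 q [0.01 0.37 0.09 0.   2.61 0.56] ytool -31.4 z [ 0.076  0.003 -0.997]
[0.01141029 0.36795967 0.08616239 0.00347945 2.61122836 0.5604708 ]
```

Request:
arm_command(
  series=[
    {"linear": [0,0,0.03],"turn": 0},
    {"linear": [0,0,0.03],"turn": 0},
    {"linear": [0,0,0],"turn": 0},
  ],
)

```text
t: 8.65
ee_pos: [516.1, 18.4, 886.8]
orientation: [2.715, 1.527, 0.077]
ft_force: [1.4, -0.3, -2.3]
width: 13.8
grasp_force: 30.0
```

Run:
```python
from h import *
from workcell import ctrl
p,R=st(ctrl);print(ctrl.get_obs()["qpos"])
```

```text
t 8.65 p [516.1  18.4 886.8] F [ 1.4 -0.3 -2.3] M [-0.02 -0.02 -0.03] w 13.8 g 30.0 q [0.01 0.22 0.49 0.   2.37 0.56] ytool -31.3 z [ 0.055  0.002 -0.998]
[0.01169167 0.22148303 0.49361785 0.00250155 2.37100368 0.55955973]
```

```bash
cat > kin.py <<'E'
import numpy as np
from scipy.optimize import least_squares
# q2,q3,q5,r,z
D=np.array([[.424,1.631,1.089,np.hypot(270.4,562.9),240.9],[.24,1.90,1.00,np.hypot(485.3,113.3),241.4],[.16,1.84,1.14,np.hypot(487.8,113.5),307.9],
[.20,1.19,1.75,np.hypot(599.8,21.7),584],[.31,.60,2.23,np.hypot(600.7,21.3),795.7],[.48,.12,2.54,np.hypot(601.3,21.4),875.5],
[.4566,.0893,2.5725,573.2,901.4],[.368,.0862,2.6112,507.2,949.8],[.2215,.4936,2.371,516.4,886.8]])
def fk(p,q2,q3,q5):
    r0,h,L1,L2,a,d=p;A=q2+q3;S=A+q5
    return np.array([r0+L1*np.sin(q2)+L2*np.sin(A)+a*np.cos(A)+d*np.sin(S),h+L1*np.cos(q2)+L2*np.cos(A)-a*np.sin(A)+d*np.cos(S)])
f=lambda p:np.concatenate([fk(p,*x[:3])-x[3:] for x in D]+[0.01*(p-[0,400,500,500,0,250])])
P=least_squares(f,[0,400,500,500,0,250]).x
if __name__=="__main__":
    print(P.round(0),f(P)[:-6].round(0))
    for r,z in((480,150),(495,150),(440,205),(495,230)):
        g=lambda q:np.r_[fk(P,*q)-[r,z],500*(q.sum()-(np.pi-.611))]
        s=least_squares(g,[-.2,2.2,.6]);print(r,z,s.x.round(2),s.cost.round(2))
E
python3 kin.py
```

```text
[ -2. 308. 571. 484.  77. 293.] [ 0.  0.  2.  1. -3. -2.  2.  1.  1. -1. -2.  1.  1. -1.  0. -0. -1.  0.]
480 150 [ 0.28  2.38 -0.13] 0.0
495 150 [ 0.3   2.35 -0.12] 0.0
440 205 [0.07 2.42 0.04] 0.0
495 230 [0.09 2.29 0.14] 0.0
```

```bash
cat > sim.py <<'E'
from kin import *
def step(q,dx,w):
    S0=q.sum();t=fk(P,*q)
    c,s=np.cos(S0),np.sin(S0)
    tgt=t+dx
    g=lambda x:np.r_[fk(P,*x)-tgt,w*(x.sum()-S0)]
    return least_squares(g,np.clip(q,[-.9,.09,.11],[2.11,2.58,2.69])+[0,1e-6,0],bounds=([-.9,.0899,.11],[2.11,2.58,2.69])).x
def run(q,dx,n,w):
    for i in range(n):q=step(q,np.array(dx),w)
    return q
if __name__=="__main__":
    q0=np.array([.4566,.09,2.5725])
    for w in(100,300,500,1000):
        q=run(q0,[0,30],5,w);print(w,q.round(3),fk(P,*q).round(0),"dS",(q.sum()-q0.sum()).round(3),"obs dr-66 dz+48 dS-.053")
    w=300
    for r in(500,600,700,750):
        for ang in(0,30,45,60,90):
            # stretched start, tool at S=pi-.1
            s=least_squares(lambda x:[fk(P,x[0],.0901,x[1])[0]-r,300*(x.sum()+.09-(np.pi-.1))],[.5,2.4]).x
            q=np.array([s[0],.0901,min(s[1],2.69)]);a=np.radians(ang)
            q1=run(q,[45*np.cos(a),45*np.sin(a)],10,w)
            print(r,ang,fk(P,*q).round(0),fk(P,*q1).round(0),"dS",(q1.sum()-q.sum()).round(3),q1.round(2))
E
python3 sim.py
```

```text
100 [0.286 0.09  2.214] [ 563. 1028.] dS -0.529 obs dr-66 dz+48 dS-.053
300 [0.345 0.09  2.495] [527. 965.] dS -0.19 obs dr-66 dz+48 dS-.053
500 [0.368 0.09  2.585] [516. 949.] dS -0.076 obs dr-66 dz+48 dS-.053
1000 [0.381 0.09  2.629] [511. 941.] dS -0.02 obs dr-66 dz+48 dS-.053
500 0 [500. 957.] [856. 827.] dS -0.414 [0.63 0.09 1.91]
500 30 [500. 957.] [768. 971.] dS -0.626 [0.46 0.09 1.86]
500 45 [500. 957.] [ 696. 1033.] dS -0.687 [0.37 0.09 1.9 ]
500 60 [500. 957.] [ 608. 1082.] dS -0.713 [0.27 0.09 1.97]
500 90 [500. 957.] [ 409. 1126.] dS -0.654 [0.09 0.09 2.21]
600 0 [600. 900.] [937. 771.] dS -0.478 [0.72 0.09 1.76]
600 30 [600. 900.] [850. 928.] dS -0.67 [0.55 0.09 1.73]
600 45 [600. 900.] [778. 996.] dS -0.719 [0.45 0.09 1.78]
600 60 [600. 900.] [ 692. 1050.] dS -0.733 [0.35 0.09 1.86]
600 90 [600. 900.] [ 494. 1104.] dS -0.652 [0.17 0.09 2.13]
700 0 [700. 826.] [1017.  703.] dS -0.54 [0.81 0.09 1.6 ]
700 30 [700. 826.] [932. 871.] dS -0.706 [0.64 0.09 1.6 ]
700 45 [700. 826.] [862. 945.] dS -0.74 [0.54 0.09 1.67]
700 60 [700. 826.] [ 777. 1004.] dS -0.74 [0.45 0.09 1.77]
700 90 [700. 826.] [ 584. 1068.] dS -0.63 [0.26 0.09 2.06]
750 0 [750. 782.] [1056.  662.] dS -0.57 [0.87 0.09 1.51]
750 30 [750. 782.] [973. 836.] dS -0.72 [0.69 0.09 1.54]
750 45 [750. 782.] [904. 913.] dS -0.746 [0.59 0.09 1.61]
750 60 [750. 782.] [820. 974.] dS -0.738 [0.5  0.09 1.72]
750 90 [750. 782.] [ 630. 1043.] dS -0.612 [0.32 0.09 2.02]
```

```bash
cat > full.py <<'E'
from kin import *
from scipy.spatial.transform import Rotation as Ro
r0,h,L1,L2,a,d=P
lo=np.array([-3,-.9,.09,-1.31,.11,-2.54]);hi=np.array([3,2.11,2.58,4.45,2.69,2.54])
def FK(q):
    E=Ro.from_euler
    R1=E('z',q[0]);R2=R1*E('y',q[1]);R3=R2*E('y',q[2]);R5=R3*E('z',q[3])*E('y',q[4])
    p=np.array([0,0,h])+R1.apply([r0,12,0])+R2.apply([0,0,L1])+R3.apply([a,0,L2])+R5.apply([0,0,d])
    return p,(R5*E('z',q[5]+np.pi/2)).as_matrix()
if __name__=="__main__":
    for q in([-.25,.24,1.9,0,1,1.91],[.0114,.368,.0862,.0035,2.6112,.5605]):
        p,R=FK(q);print(p.round(0),R[:,2].round(3),np.degrees(np.arctan2(R[1,1],R[0,1])).round(1))
    yaw=np.radians(2);t=np.radians(35)
    zt=-np.array([-np.sin(t)*np.cos(yaw),-np.sin(t)*np.sin(yaw),np.cos(t)])
    m=np.array([514.3,128,95.])
    for s in(63,109,200):
      for ks in(59,2):
        ks0=np.radians(ks);
        for q4 in(0,1.5,2.4,3.9):
            tgt=m-zt*s; ytd=np.radians(ks-90)
            def g(q):
                p,R=FK(q);Yd=np.array([np.cos(ytd),np.sin(ytd),0]);
                Yd[2]=-(zt[:2]@Yd[:2])/zt[2];Yd/=np.linalg.norm(Yd)
                return np.r_[p-tgt,300*(R[:,2]-zt),300*(R[:,1]-Yd)]
            r=least_squares(g,[.2,.2,2.2,q4,.2,1-q4 if q4<2.5 else -2.4],bounds=(lo,hi))
            print(s,ks,q4,r.x.round(2),"cost",r.cost.round(2))
E
python3 full.py
```

```text
[ 488. -112.  243.] [ 0.002 -0.    -1.   ] -123.8
[507.  18. 949.] [ 0.076  0.003 -0.997] -31.4
63 59 0 [ 0.34  0.27  2.29 -1.31  0.19  2.06] cost 328.64
63 59 1.5 [ 0.22  0.32  2.37  3.19  0.18 -2.54] cost 572.26
63 59 2.4 [ 0.22  0.32  2.37  3.19  0.18 -2.54] cost 572.26
63 59 3.9 [ 0.22  0.32  2.37  3.19  0.18 -2.54] cost 572.26
63 2 0 [ 0.27  0.26  2.28 -0.78  0.13  2.54] cost 615.79
63 2 1.5 [ 0.34  0.31  2.34  4.18  0.2  -2.35] cost 0.0
63 2 2.4 [ 0.34  0.31  2.34  4.18  0.2  -2.35] cost 0.0
63 2 3.9 [ 0.34  0.31  2.34  4.18  0.2  -2.35] cost 0.0
109 59 0 [ 0.36  0.17  2.35 -1.31  0.19  2.07] cost 26.17
109 59 1.5 [ 0.36  0.17  2.35 -1.31  0.19  2.07] cost 26.17
109 59 2.4 [ 0.22  0.19  2.41  3.19  0.11 -2.54] cost 686.48
109 59 3.9 [ 0.22  0.19  2.41  3.19  0.11 -2.54] cost 686.48
109 2 0 [ 0.31  0.15  2.33 -0.75  0.18  2.54] cost 283.46
109 2 1.5 [ 0.36  0.2   2.39  4.38  0.19 -2.54] cost 56.33
109 2 2.4 [ 0.36  0.2   2.39  4.38  0.19 -2.54] cost 56.33
109 2 3.9 [ 0.36  0.2   2.39  4.38  0.19 -2.54] cost 56.33
200 59 0 [ 0.43 -0.09  2.38 -0.69  0.35  1.47] cost 0.0
200 59 1.5 [ 0.43 -0.09  2.38 -0.69  0.35  1.47] cost 0.0
200 59 2.4 [ 0.43 -0.09  2.38 -0.69  0.35  1.47] cost 0.0
200 59 3.9 [ 0.25  0.    2.51  3.21  0.11 -2.54] cost 2170.32
200 2 0 [ 0.42 -0.09  2.38 -0.68  0.35  2.54] cost 0.21
200 2 1.5 [ 0.42 -0.09  2.38 -0.68  0.35  2.54] cost 0.21
200 2 2.4 [ 0.41  0.    2.49  4.42  0.23 -2.54] cost 1322.29
200 2 3.9 [ 0.41  0.    2.49  4.42  0.23 -2.54] cost 1322.29
```

Request:
arm_command(
  series=[
    {"linear": [0.028,0.032,0.002],"turn": 0},
    {"linear": [0.028,0.032,0.002],"turn": 0},
    {"linear": [0,0,0],"turn": 0.149},
    {"linear": [0,0,0],"turn": 0.149},
    {"linear": [0,0,0],"turn": 0.149},
    {"linear": [0,0,0],"turn": 0.149},
    {"linear": [0,0,0],"turn": 0.149},
    {"linear": [0,0,0],"turn": 0.149},
    {"linear": [0,0,0],"turn": 0.149},
    {"linear": [0,0,0],"turn": 0.149},
  ],
)

```text
t: 9.65
ee_pos: [594.2, 32.3, 897.1]
orientation: [-3.118, 0.271, -0.118]
ft_force: [0.7, 0.5, -2.5]
width: 13.5
grasp_force: 30.0
```

Request:
arm_command(
  series=[
    {"linear": [0,0,0],"turn": 0.149},
    {"linear": [0,0,0],"turn": 0.149},
    {"linear": [0,0,0],"turn": 0.1},
    {"linear": [0,0,0],"turn": 0},
  ],
)

```text
t: 10.05
ee_pos: [594.2, 32.3, 896.8]
orientation: [-2.992, 0.87, -0.112]
ft_force: [-0.1, 0.7, -1.9]
width: 14.1
grasp_force: 30.0
```

```bash
cat >> h.py <<'E'
def d2t(R,v): return (R.T@np.array(v,float)).round(1)
E
cat > push.py <<'E'
from h import *
from workcell import ctrl
p,R=st(ctrl);print("q",np.round(ctrl.get_obs()["qpos"],3),"az,tilt",np.degrees(np.arctan2(R[1,2],R[0,2])).round(1),np.degrees(np.arccos(-R[2,2])).round(2))
for a in(30,45,60):print(a,"push45",d2t(R,45*np.array([np.cos(np.radians(a)),.035*np.cos(np.radians(a)),np.sin(np.radians(a))])))
E
python3 push.py
```

```text
t 10.05 p [594.2  32.3 896.8] F [-0.1  0.7 -1.9] M [0.05 0.05 0.05] w 14.1 g 30.0 q [0.03 0.46 0.1  0.   2.51 2.17] ytool -122.4 z [ 0.076  0.003 -0.997]
q [0.034 0.459 0.101 0.    2.505 2.171] az,tilt 2.1 4.34
30 push45 [ 33.5 -22.9 -19.5]
45 push45 [ 28.2 -19.3 -29.3]
60 push45 [ 20.9 -14.4 -37.2]
```

Request:
arm_command(
  series=[
    {"linear": [0.021,-0.0145,-0.037],"turn": 0},
    {"linear": [0.021,-0.0145,-0.037],"turn": 0},
    {"linear": [0.021,-0.0145,-0.037],"turn": 0},
    {"linear": [0.021,-0.0145,-0.037],"turn": 0},
    {"linear": [0.021,-0.0145,-0.037],"turn": 0},
    {"linear": [0.021,-0.0145,-0.037],"turn": 0},
  ],
)

```text
t: 10.65
ee_pos: [517.8, 25.6, 921.5]
orientation: [3.003, -0.871, -0.087]
ft_force: [-0.5, 0.4, -1.6]
width: 14.1
grasp_force: 30.0
```

```bash
python3 push.py
```

```text
t 10.65 p [517.8  25.6 921.5] F [-0.5  0.4 -1.6] M [ 0.08 -0.    0.08] w 14.1 g 30.0 q [0.02 0.42 0.09 0.01 2.69 2.17] ytool -122.3 z [-0.057  0.003 -0.998]
q [0.024 0.423 0.086 0.009 2.69  2.168] az,tilt 177.4 3.29
30 push45 [ 31.  -21.3 -24.7]
45 push45 [ 24.7 -17.  -33.6]
60 push45 [ 16.6 -11.6 -40.2]
```

```bash
cat > dls.py <<'E'
from kin import *
lo=np.array([-.9,.0865,.11]);hi=np.array([2.11,2.58,2.69]);vm=.7*.1*np.array([2.39,3.01,3.14])
def J(q):
    e=1e-6;f0=fk(P,*q);return np.array([(fk(P,*(q+e*np.eye(3)[i]))-f0)/e for i in range(3)]).T
def row(q,d,lam,N,W,mode):
    S0=q.sum();tgt=fk(P,*q)+d;x=q.copy()
    for _ in range(N):
        e=np.r_[(tgt-fk(P,*x))/1000,W*(S0-x.sum())];A=np.vstack([J(x)/1000,W*np.ones(3)])
        x=np.clip(x+A.T@np.linalg.solve(A@A.T+lam**2*np.eye(3),e),lo,hi)
    dx=x-q
    if mode: dx*=min(1,(vm/np.maximum(abs(dx),1e-9)).min())
    else: dx=np.clip(dx,-vm,vm)
    return q+dx
obs=[((.48,.12,2.54),(0,20),3,(.4566,.0893,2.5725)),((.4566,.0893,2.5725),(0,30),5,(.368,.0862,2.6112)),((.459,.101,2.505),(22.5,39),6,(.423,.086,2.69))]
def sim(q,d,n,*a):
    q=np.array(q,float);S=q.sum()
    for i in range(n):
        r=q.sum()-S;c,s=np.cos(r),np.sin(r);q=row(q,np.array([c*d[0]+s*d[1],-s*d[0]+c*d[1]]),*a)
    return q
if __name__=="__main__":
    out=[]
    for lam in(.003,.01,.02,.03,.05,.1,.2,.3):
        for N in(1,2,3,5,10,20,50,100):
            for W in(.1,.3,.6,1):
                for m in(0,1):
                    r=[sim(o[0],o[1],o[2],lam,N,W,m)-o[3] for o in obs];out.append((np.abs(r).sum(),lam,N,W,m,[x.round(3).tolist() for x in r]))
    for o in sorted(out,key=lambda o:o[0])[:6]:print(o)
E
python3 dls.py
```

```text
(np.float64(0.31691542280488355), 0.3, 1, 0.6, 0, [[0.003, 0.001, -0.006], [0.042, 0.0, 0.02], [0.064, 0.001, -0.179]])
(np.float64(0.31691542280488355), 0.3, 1, 0.6, 1, [[0.003, 0.001, -0.006], [0.042, 0.0, 0.02], [0.064, 0.001, -0.179]])
(np.float64(0.31827269904883565), 0.3, 1, 1, 0, [[0.005, 0.005, 0.002], [0.048, 0.0, 0.041], [0.078, 0.001, -0.138]])
(np.float64(0.31827269904883565), 0.3, 1, 1, 1, [[0.005, 0.005, 0.002], [0.048, 0.0, 0.041], [0.078, 0.001, -0.138]])
(np.float64(0.3366668976013581), 0.3, 2, 0.6, 0, [[0.007, -0.003, 0.005], [0.041, 0.0, 0.035], [0.075, 0.001, -0.17]])
(np.float64(0.3366668976013581), 0.3, 2, 0.6, 1, [[0.007, -0.003, 0.005], [0.041, 0.0, 0.035], [0.075, 0.001, -0.17]])
```

Request:
arm_command(
  series=[
    {"linear": [-0.02,0.014,-0.037],"turn": 0},
    {"linear": [-0.02,0.014,-0.037],"turn": 0},
    {"linear": [-0.02,0.014,-0.037],"turn": 0},
    {"linear": [-0.02,0.014,-0.037],"turn": 0},
  ],
)

```text
t: 11.05
ee_pos: [431.9, 21.6, 985.3]
orientation: [-2.989, 0.868, -0.112]
ft_force: [-1.1, -0.4, -1.4]
width: 13.9
grasp_force: 30.0
```

```bash
python3 push.py
```

```text
t 11.05 p [431.9  21.6 985.3] F [-1.1 -0.4 -1.4] M [ 0.09  0.01 -0.03] w 13.9 g 30.0 q [0.02 0.29 0.09 0.01 2.69 2.17] ytool -122.3 z [ 0.077  0.006 -0.997]
q [0.019 0.289 0.086 0.011 2.69  2.165] az,tilt 4.7 4.41
30 push45 [ 33.5 -23.  -19.4]
45 push45 [ 28.2 -19.4 -29.3]
60 push45 [ 20.9 -14.5 -37.1]
```

Request:
arm_command(
  series=[
    {"linear": [-0.024,0.016,-0.034],"turn": 0},
    {"linear": [-0.024,0.016,-0.034],"turn": 0},
    {"linear": [-0.024,0.016,-0.034],"turn": 0},
    {"linear": [-0.024,0.016,-0.034],"turn": 0},
    {"linear": [-0.024,0.016,-0.034],"turn": 0},
  ],
)

```text
t: 11.55
ee_pos: [309.3, 20.5, 1049.8]
orientation: [-2.92, 0.849, -0.362]
ft_force: [0.6, -0.3, -1.8]
width: 14.2
grasp_force: 30.0
```

```bash
python3 push.py
```

```text
t 11.55 p [ 309.3   20.5 1049.8] F [ 0.6 -0.3 -1.8] M [0.03 0.15 0.01] w 14.2 g 30.0 q [0.02 0.12 0.09 0.01 2.69 2.17] ytool -121.6 z [ 0.247  0.01  -0.969]
q [0.024 0.115 0.086 0.01  2.69  2.17 ] az,tilt 2.4 14.34
30 push45 [ 35.7 -24.5 -12.1]
45 push45 [ 31.9 -21.9 -22.9]
60 push45 [ 25.9 -17.8 -32.2]
```

Request:
arm_command(
  series=[
    {"linear": [-0.024,0.016,-0.034],"turn": 0},
    {"linear": [-0.024,0.016,-0.034],"turn": 0},
    {"linear": [-0.024,0.016,-0.034],"turn": 0},
    {"linear": [-0.024,0.016,-0.034],"turn": 0},
    {"linear": [-0.024,0.016,-0.034],"turn": 0},
    {"linear": [-0.024,0.016,-0.034],"turn": 0},
    {"linear": [-0.024,0.016,-0.034],"turn": 0},
    {"linear": [-0.024,0.016,-0.034],"turn": 0},
  ],
)

```text
t: 12.35
ee_pos: [149.8, 36.1, 1095.1]
orientation: [-2.832, 0.824, -0.635]
ft_force: [0.3, 0.7, -2.5]
width: 13.7
grasp_force: 30.0
```

```bash
python3 push.py
```

```text
t 12.35 p [ 149.8   36.1 1095.1] F [ 0.3  0.7 -2.5] M [ 0.09  0.35 -0.01] w 13.7 g 30.0 q [ 0.67 -0.07  0.09 -0.65  2.69  2.16] ytool -119.9 z [ 0.427  0.002 -0.904]
q [ 0.671 -0.074  0.086 -0.65   2.69   2.16 ] az,tilt 0.3 25.31
30 push45 [ 37.1 -25.2  -3.7]
45 push45 [ 35.1 -23.7 -15.2]
60 push45 [ 30.8 -20.6 -25.6]
```

Run:
```python
from h import *
from workcell import ctrl
p,R=st(ctrl)
print(d2t(R,[0,-24,0]),d2t(R,[-40,0,15]),d2t(R,[10,0,0]))
```

```text
t 12.35 p [ 149.8   36.1 1095.1] F [ 0.3  0.7 -2.5] M [ 0.09  0.35 -0.01] w 13.7 g 30.0 q [ 0.67 -0.07  0.09 -0.65  2.69  2.16] ytool -119.9 z [ 0.427  0.002 -0.904]
[12.9 20.2 -0. ] [-25.1  15.9 -30.7] [ 7.6 -4.8  4.3]
```

Request:
arm_command(
  series=[
    {"linear": [0.004,0.003,0.001],"turn": 0},
    {"linear": [0.004,0.003,0.001],"turn": 0},
    {"linear": [0.004,0.003,0.001],"turn": 0},
    {"linear": [0.004,0.003,0.001],"turn": 0},
    {"linear": [0.004,0.003,0.001],"turn": 0},
  ],
)

```text
t: 12.85
ee_pos: [159.8, 13.6, 1094.9]
orientation: [-2.832, 0.82, -0.638]
ft_force: [-0.4, -0.6, -2.4]
width: 13.9
grasp_force: 30.0
```

```bash
cat >> push.py <<'E'
print("-40,0,15",d2t(R,[-40,0,15]),"dy-10",d2t(R,[0,-10,0]),"dx10",d2t(R,[10,0,0]),"dz10",d2t(R,[0,0,10]))
E
python3 push.py
```

```text
t 12.85 p [ 159.8   13.6 1094.9] F [-0.4 -0.6 -2.4] M [0.1  0.36 0.02] w 13.9 g 30.0 q [ 0.03 -0.09  0.1  -0.02  2.69  2.14] ytool -119.7 z [ 0.43   0.002 -0.903]
q [ 0.03  -0.086  0.098 -0.025  2.685  2.14 ] az,tilt 0.3 25.44
30 push45 [ 37.2 -25.1  -3.6]
45 push45 [ 35.2 -23.6 -15.1]
60 push45 [ 30.9 -20.5 -25.5]
-40,0,15 [-25.1  15.8 -30.7] dy-10 [ 5.3  8.5 -0. ] dx10 [ 7.6 -4.8  4.3] dz10 [ 3.6 -2.3 -9. ]
```

Request:
arm_command(
  series=[
    {"linear": [-0.025,0.0158,-0.031],"turn": 0},
    {"linear": [-0.025,0.0158,-0.031],"turn": 0},
    {"linear": [-0.025,0.0158,-0.031],"turn": 0},
  ],
)

```text
t: 13.15
ee_pos: [144.0, 21.3, 1096.8]
orientation: [-2.83, 0.833, -0.657]
ft_force: [0.2, 0.1, -1.0]
width: 14.0
grasp_force: 30.0
```

```bash
python3 push.py
```

```text
t 13.15 p [ 144.    21.3 1096.8] F [ 0.2  0.1 -1. ] M [0.14 0.36 0.02] w 14.0 g 30.0 q [ 0.53 -0.09  0.09 -0.55  2.69  2.13] ytool -120.1 z [ 0.438 -0.008 -0.899]
q [ 0.534 -0.091  0.092 -0.552  2.688  2.125] az,tilt -1.0 25.99
30 push45 [ 37.1 -25.4  -3.2]
45 push45 [ 35.3 -23.8 -14.7]
60 push45 [ 31.1 -20.6 -25.2]
-40,0,15 [-24.6  16.1 -31. ] dy-10 [5.4 8.4 0.1] dx10 [ 7.5 -4.9  4.4] dz10 [ 3.7 -2.3 -9. ]
```

Request:
arm_command(
  series=[
    {"linear": [0.0047,-0.0002,0.0036],"turn": 0},
    {"linear": [0.0047,-0.0002,0.0036],"turn": 0},
    {"linear": [0.0047,-0.0002,0.0036],"turn": 0},
    {"linear": [0.0047,-0.0002,0.0036],"turn": 0},
    {"linear": [0.0047,-0.0002,0.0036],"turn": 0},
    {"linear": [0,0,0],"turn": 0},
  ],
)

```text
t: 13.75
ee_pos: [171.1, 11.0, 1089.3]
orientation: [-2.834, 0.823, -0.656]
ft_force: [-0.3, -0.2, -1.4]
width: 13.8
grasp_force: 30.0
```

```bash
cat >> push.py <<'E'
print("wrist",(p-293*R[:,2]).round(1))
E
python3 push.py|grep -v push45
```

```text
t 13.75 p [ 171.1   11.  1089.3] F [-0.3 -0.2 -1.4] M [ 0.13  0.28 -0.01] w 13.8 g 30.0 q [ 0.03 -0.11  0.18 -0.04  2.62  2.13] ytool -119.7 z [ 0.437 -0.007 -0.899]
q [ 0.026 -0.114  0.179 -0.037  2.624  2.125] az,tilt -0.9 25.94
-40,0,15 [-24.7  15.9 -31. ] dy-10 [5.3 8.5 0.1] dx10 [ 7.6 -4.8  4.4] dz10 [ 3.7 -2.3 -9. ]
wrist [  43.    13.  1352.8]
```

Request:
arm_command(
  series=[
    {"linear": [-0.038,0.0252,-0.011],"turn": 0},
    {"linear": [-0.0394,0.0249,-0.0094],"turn": 0},
    {"linear": [-0.0405,0.0255,-0.0067],"turn": 0},
    {"linear": [-0.0405,0.0255,-0.0067],"turn": 0},
    {"linear": [0,0,0],"turn": 0},
  ],
)

```text
t: 14.25
ee_pos: [-21.5, 9.7, 1038.8]
orientation: [-2.827, 0.82, -0.674]
ft_force: [-1.3, -0.6, -1.8]
width: 13.8
grasp_force: 30.0
```

```bash
python3 push.py|grep -v push45
```

```text
t 14.25 p [ -21.5    9.7 1038.8] F [-1.3 -0.6 -1.8] M [ 0.11  0.35 -0.08] w 13.8 g 30.0 q [ 0.   -0.46  0.5  -0.02  2.63  2.12] ytool -119.5 z [ 0.449 -0.007 -0.893]
q [ 1.000e-03 -4.590e-01  5.000e-01 -1.600e-02  2.634e+00  2.121e+00] az,tilt -0.9 26.71
-40,0,15 [-24.4  15.7 -31.4] dy-10 [5.3 8.5 0.1] dx10 [ 7.5 -4.8  4.5] dz10 [ 3.8 -2.3 -8.9]
wrist [-153.1   11.7 1300.6]
```

Request:
arm_command(
  series=[
    {"linear": [0.0257,-0.016,-0.025],"turn": 0},
    {"linear": [0.0257,-0.016,-0.025],"turn": 0},
    {"linear": [0.0257,-0.016,-0.025],"turn": 0},
    {"linear": [0.0257,-0.016,-0.025],"turn": 0},
  ],
)

```text
t: 14.65
ee_pos: [75.7, 6.9, 1099.5]
orientation: [-2.799, 0.809, -0.737]
ft_force: [-0.1, -0.2, -1.9]
width: 13.7
grasp_force: 30.0
```

```bash
python3 push.py|grep -v push45
```

```text
t 14.65 p [  75.7    6.9 1099.5] F [-0.1 -0.2 -1.9] M [ 0.04  0.36 -0.04] w 13.7 g 30.0 q [ 0.05 -0.2   0.14 -0.07  2.69  2.11] ytool -118.8 z [ 0.491 -0.005 -0.871]
q [ 0.053 -0.203  0.141 -0.071  2.69   2.115] az,tilt -0.6 29.43
-40,0,15 [-23.2  14.8 -32.7] dy-10 [5.3 8.5 0. ] dx10 [ 7.4 -4.7  4.9] dz10 [ 4.2 -2.6 -8.7]
wrist [ -68.3    8.3 1354.7]
```

Request:
arm_command(
  series=[
    {"linear": [-0.021,0.0136,-0.037],"turn": 0},
    {"linear": [-0.021,0.0136,-0.037],"turn": 0},
    {"linear": [-0.021,0.0136,-0.037],"turn": 0},
  ],
)

```text
t: 14.95
ee_pos: [-22.8, 4.6, 1084.2]
orientation: [-2.767, 0.799, -0.807]
ft_force: [-1.2, 0.5, -1.4]
width: 13.6
grasp_force: 30.0
```

```bash
python3 push.py|grep -v push45
```

```text
t 14.95 p [ -22.8    4.6 1084.2] F [-1.2  0.5 -1.4] M [0.06 0.36 0.04] w 13.6 g 30.0 q [ 0.03 -0.36  0.25 -0.05  2.69  2.11] ytool -118.0 z [ 0.536 -0.004 -0.844]
q [ 0.034 -0.363  0.248 -0.051  2.69   2.114] az,tilt -0.4 32.44
-40,0,15 [-21.7  13.8 -34.1] dy-10 [5.3 8.5 0. ] dx10 [ 7.1 -4.5  5.4] dz10 [ 4.6 -2.8 -8.4]
wrist [-179.9    5.8 1331.4]
```

Request:
arm_command(
  series=[
    {"linear": [0.005,-0.003,-0.0375],"turn": 0},
    {"linear": [0.005,-0.003,-0.0375],"turn": 0},
  ],
)

```text
t: 15.15
ee_pos: [-32.4, 3.6, 1093.0]
orientation: [-2.737, 0.79, -0.869]
ft_force: [0.3, 0.1, -2.7]
width: 13.7
grasp_force: 30.0
```

```bash
python3 push.py|grep -v push45
```

```text
t 15.15 p [ -32.4    3.6 1093. ] F [ 0.3  0.1 -2.7] M [ 0.07  0.45 -0.05] w 13.7 g 30.0 q [ 0.04 -0.36  0.2  -0.06  2.69  2.11] ytool -117.3 z [ 0.576 -0.004 -0.818]
q [ 0.036 -0.359  0.197 -0.056  2.69   2.11 ] az,tilt -0.4 35.15
-40,0,15 [-20.3  12.9 -35.3] dy-10 [5.3 8.5 0. ] dx10 [ 6.9 -4.4  5.8] dz10 [ 4.9 -3.  -8.2]
wrist [-201.     4.8 1332.6]
```

```bash
cat > plan.py <<'E'
from full import *
import sys
def ikp(q,p,R,w=500):
    g=lambda x:(lambda F:np.r_[F[0]-p,w*(F[1][:,2]-R[:,2]),w*(F[1][:,1]-R[:,1])])(FK(x))
    s=least_squares(g,np.clip(q,lo+1e-4,hi-1e-4),bounds=(lo,hi));return s.x,np.sqrt(2*s.cost)
def path(q,R,W,step=25,verbose=True):
    p=FK(q)[0];mx=np.zeros(6)
    for w in W:
        w=np.array(w,float);n=max(1,int(np.ceil(np.linalg.norm(w-p)/step)));p0=p;e_m=0;mx[:]=0
        for i in range(1,n+1):
            qn,e=ikp(q,p0+(w-p0)*i/n,R);mx=np.maximum(mx,abs(qn-q));q=qn;e_m=max(e,e_m)
        p=w
        print(w,"rows",n,"q",q.round(2),"err",round(e_m,1),"maxdq",mx.round(2))
    return q
if __name__=="__main__":
    from h import *
    from workcell import ctrl
    o=ctrl.get_obs();R=Ro.from_rotvec(o["orientation"]).as_matrix();q=np.array(o["qpos"])
    print((FK(q)[0]-o["ee_pos"]).round(1),np.abs(FK(q)[1]-R).max().round(3))
    for W in([(-32,4,1000),(70,11,960),(300,11,900),(480,-150,700),(450,-150,400),(400,-130,190),(400,20,190),(400,128,190),(450,128,185)],
             [(-32,4,1000),(70,11,960),(300,11,900),(450,-180,600),(380,-200,300),(380,-150,200),(380,20,200),(400,128,200),(450,128,185)]):
        print();path(np.clip(q,lo,hi),R,W)
E
python3 plan.py
```

```text
[-3.5 -0.1  0.1] 0.0

[ -32.    4. 1000.] rows 4 q [ 0.03 -0.63  0.76 -0.03  2.4   2.13] err 0.0 maxdq [0.   0.09 0.19 0.01 0.1  0.01]
[ 70.  11. 960.] rows 5 q [-0.   -0.63  0.97 -0.    2.18  2.13] err 0.0 maxdq [0.01 0.   0.05 0.01 0.05 0.  ]
[300.  11. 900.] rows 10 q [ 0.   -0.44  1.15 -0.01  1.81  2.13] err 0.0 maxdq [0.04 0.02 0.03 0.02 0.04 0.02]
[ 480. -150.  700.] rows 13 q [-0.48 -0.24  1.5   0.27  1.34  1.66] err 0.0 maxdq [0.09 0.03 0.04 0.05 0.04 0.06]
[ 450. -150.  400.] rows 13 q [-0.52 -0.2   2.1   0.43  0.75  1.36] err 0.0 maxdq [0.   0.02 0.05 0.03 0.05 0.04]
[ 400. -130.  190.] rows 9 q [-0.55  0.11  2.44  1.42  0.31  0.25] err 0.0 maxdq [0.   0.06 0.04 0.27 0.06 0.28]
[400.  20. 190.] rows 6 q [ 0.06  0.09  2.52  3.56  0.11 -1.38] err 12.3 maxdq [0.13 0.03 0.02 0.89 0.05 0.8 ]
[400. 128. 190.] rows 5 q [ 0.44  0.16  2.47  4.45  0.26 -1.94] err 19.8 maxdq [0.09 0.03 0.02 0.68 0.05 0.6 ]
[450. 128. 185.] rows 3 q [ 0.38  0.22  2.39  4.45  0.23 -2.  ] err 18.6 maxdq [0.02 0.02 0.03 0.   0.01 0.02]

[ -32.    4. 1000.] rows 4 q [ 0.03 -0.63  0.76 -0.03  2.4   2.13] er
[... 238 characters left out ...]
 0.02 0.03 0.02 0.04 0.02]
[ 450. -180.  600.] rows 16 q [-0.6  -0.27  1.72  0.36  1.19  1.48] err 0.0 maxdq [0.09 0.03 0.05 0.05 0.04 0.06]
[ 380. -200.  300.] rows 13 q [-0.8  -0.12  2.28  0.74  0.65  0.81] err 0.0 maxdq [0.02 0.03 0.05 0.06 0.04 0.09]
[ 380. -150.  200.] rows 5 q [-0.66  0.07  2.45  1.27  0.38  0.32] err 0.0 maxdq [0.03 0.05 0.04 0.18 0.06 0.17]
[380.  20. 200.] rows 7 q [ 0.06 -0.06  2.5  -0.36  0.11  2.54] err 17.7 maxdq [0.17 0.04 0.02 1.09 0.06 1.23]
[400. 128. 200.] rows 5 q [ 0.21  0.01  2.41 -0.24  0.17  2.54] err 67.0 maxdq [0.04 0.02 0.02 0.03 0.02 0.  ]
[450. 128. 185.] rows 3 q [ 0.2   0.13  2.34 -0.25  0.13  2.54] err 66.0 maxdq [0.01 0.04 0.03 0.   0.02 0.  ]
```

```bash
cat > plan2.py <<'E'
from plan import *
from h import *
from workcell import ctrl
o=ctrl.get_obs();R=Ro.from_rotvec(o["orientation"]).as_matrix();q=np.array(o["qpos"])
pre=[(-32,4,1000),(70,11,960),(300,11,900),(460,-160,600),(430,-150,300)]
qa=path(np.clip(q,lo,hi),R,pre)
z=R[:,2];m=np.array([514.3,128,95.])
ap=[m-z*s for s in(125,109,90,73,63)]
for c in([(430,-130,190),(430,-110,150),(430,20,150),(420,60,160)],[(410,-130,190),(410,-110,145),(410,20,145),(410,60,160)],[(450,-140,180),(450,-110,140),(450,0,140),(430,50,150)]):
    print();qq=path(qa,R,c,10)
    for ro in(0,):
        path(qq,R,ap,10)
E
python3 plan2.py
```

```text
[ -32.    4. 1000.] rows 4 q [ 0.03 -0.63  0.76 -0.03  2.4   2.13] err 0.0 maxdq [0.   0.09 0.19 0.01 0.1  0.01]
[ 70.  11. 960.] rows 5 q [-0.   -0.63  0.97 -0.    2.18  2.13] err 0.0 maxdq [0.01 0.   0.05 0.01 0.05 0.  ]
[300.  11. 900.] rows 10 q [ 0.   -0.44  1.15 -0.01  1.81  2.13] err 0.0 maxdq [0.04 0.02 0.03 0.02 0.04 0.02]
[ 460. -160.  600.] rows 16 q [-0.54 -0.28  1.72  0.32  1.17  1.55] err 0.0 maxdq [0.08 0.03 0.05 0.04 0.04 0.05]
[ 430. -150.  300.] rows 13 q [-0.56 -0.1   2.26  0.65  0.52  1.08] err 0.0 maxdq [0.   0.04 0.05 0.07 0.06 0.08]

[ 430. -130.  190.] rows 12 q [-0.5   0.14  2.39  1.41  0.28  0.31] err 0.0 maxdq [0.01 0.02 0.01 0.11 0.02 0.11]
[ 430. -110.  150.] rows 5 q [-0.44  0.26  2.44  2.03  0.27 -0.28] err 0.0 maxdq [0.01 0.02 0.01 0.13 0.01 0.12]
[430.  20. 150.] rows 13 q [ 0.04  0.24  2.48  3.27  0.19 -1.11] err 0.0 maxdq [0.04 0.   0.01 0.12 0.01 0.08]
[420.  60. 160.] rows 5 q [ 0.19  0.2   2.48  3.83  0.18 -1.53] err 0.0 maxdq [0.03 0.01 0.   0.12 0.   0.09]
[442.34387577 128.50618345 197.2108603 ] rows 9 q [ 0.38  0.2   2.4   4.45  0.23 -2.  ] e
[... 2128 characters left out ...]
 0.01 0.01 0.1  0.   0.07]
[442.34387577 128.50618345 197.2108603 ] rows 10 q [ 0.38  0.2   2.4   4.45  0.23 -2.  ] err 26.3 maxdq [0.03 0.01 0.01 0.16 0.01 0.14]
[451.55425967 128.44139197 184.12787018] rows 2 q [ 0.38  0.22  2.38  4.45  0.23 -2.  ] err 21.6 maxdq [0.   0.01 0.01 0.   0.   0.  ]
[462.49159055 128.36445209 168.59181942] rows 2 q [ 0.37  0.25  2.36  4.45  0.22 -2.  ] err 11.6 maxdq [0.   0.02 0.01 0.   0.   0.  ]
[472.27762345 128.29561114 154.69114242] rows 2 q [ 0.37  0.29  2.34  4.4   0.22 -1.95] err 1.8 maxdq [0.   0.02 0.01 0.05 0.   0.05]
[478.03411339 128.25511646 146.51427359] rows 1 q [ 0.36  0.32  2.34  4.3   0.23 -1.86] err 0.0 maxdq [0.01 0.03 0.01 0.1  0.   0.09]
```

```bash
cat > legs.py <<'E'
import sys,json
from h import *
from workcell import ctrl
# args: waypoints x,y,z[:n]
p,R=st(ctrl)
print("q4..",np.round(ctrl.get_obs()["qpos"],3),"az,tilt",np.degrees(np.arctan2(R[1,2],R[0,2])).round(1),np.degrees(np.arccos(-R[2,2])).round(2))
for a in sys.argv[1:]:
    w,_,n=a.partition(":");w=np.array(w.split(","),float);d=R.T@(w-p);n=int(n or np.ceil(np.linalg.norm(d)/48));print(w,n,"x",(d/n/1000).round(4).tolist());p=w
E
python3 legs.py -- 2>/dev/null; python3 legs.py " -32,5,1000" "70,11,960" "300,11,900" "460,-160,600"
```

```text
t 15.15 p [ -32.4    3.6 1093. ] F [ 0.3  0.1 -2.7] M [ 0.07  0.45 -0.05] w 13.7 g 30.0 q [ 0.04 -0.36  0.2  -0.06  2.69  2.11] ytool -117.3 z [ 0.576 -0.004 -0.818]
q4.. [ 0.036 -0.359  0.197 -0.056  2.69   2.11 ] az,tilt -0.4 35.15
t 15.15 p [ -32.4    3.6 1093. ] F [ 0.3  0.1 -2.7] M [ 0.07  0.45 -0.05] w 13.7 g 30.0 q [ 0.04 -0.36  0.2  -0.06  2.69  2.11] ytool -117.3 z [ 0.576 -0.004 -0.818]
q4.. [ 0.036 -0.359  0.197 -0.056  2.69   2.11 ] az,tilt -0.4 35.15
[ -32.    5. 1000.] 2 x [-0.023, 0.0134, 0.0381]
[ 70.  11. 960.] 3 x [0.0159, -0.0125, 0.0305]
[300.  11. 900.] 5 x [0.0259, -0.0165, 0.0363]
[ 460. -160.  600.] 8 x [0.0068, 0.0207, 0.0423]
```

Request:
arm_command(
  series=[
    {"linear": [-0.023,0.0134,0.0381],"turn": 0},
    {"linear": [-0.023,0.0134,0.0381],"turn": 0},
    {"linear": [0.0159,-0.0125,0.0305],"turn": 0},
    {"linear": [0.0159,-0.0125,0.0305],"turn": 0},
    {"linear": [0.0159,-0.0125,0.0305],"turn": 0},
    {"linear": [0,0,0],"turn": 0},
  ],
)

```text
t: 15.75
ee_pos: [77.6, 10.4, 985.4]
orientation: [-2.749, 0.794, -0.847]
ft_force: [0.7, -0.2, -1.5]
width: 13.8
grasp_force: 30.0
```

```bash
python3 legs.py "300,11,900" "460,-160,600" "430,-150,300"
```

```text
t 15.75 p [ 77.6  10.4 985.4] F [ 0.7 -0.2 -1.5] M [0.1  0.43 0.02] w 13.8 g 30.0 q [-0.   -0.57  0.87 -0.01  2.24  2.13] ytool -117.6 z [ 0.562 -0.006 -0.827]
q4.. [-2.000e-03 -5.710e-01  8.740e-01 -6.000e-03  2.242e+00  2.126e+00] az,tilt -0.6 34.17
[300.  11. 900.] 5 x [0.0229, -0.0148, 0.0391]
[ 460. -160.  600.] 8 x [0.0074, 0.0203, 0.0424]
[ 430. -150.  300.] 7 x [-0.0243, 0.0133, 0.033]
```

Request:
arm_command(
  series=[
    {"linear": [0.0229,-0.0148,0.0391],"turn": 0},
    {"linear": [0.0229,-0.0148,0.0391],"turn": 0},
    {"linear": [0.0229,-0.0148,0.0391],"turn": 0},
    {"linear": [0.0229,-0.0148,0.0391],"turn": 0},
    {"linear": [0.0229,-0.0148,0.0391],"turn": 0},
    {"linear": [0,0,0],"turn": 0},
  ],
)

```text
t: 16.35
ee_pos: [301.7, 11.3, 899.9]
orientation: [-2.751, 0.794, -0.844]
ft_force: [0.4, 0.3, -3.0]
width: 13.9
grasp_force: 30.0
```

```bash
python3 legs.py "460,-160,600" "430,-150,300" "430,-125,190"
```

```text
t 16.35 p [301.7  11.3 899.9] F [ 0.4  0.3 -3. ] M [0.06 0.54 0.  ] w 13.9 g 30.0 q [ 0.01 -0.43  1.14 -0.01  1.84  2.13] ytool -117.6 z [ 0.559 -0.006 -0.829]
q4.. [ 0.008 -0.432  1.142 -0.011  1.838  2.135] az,tilt -0.6 34.01
[ 460. -160.  600.] 8 x [0.0074, 0.0204, 0.0423]
[ 430. -150.  300.] 7 x [-0.0242, 0.0132, 0.0331]
[ 430. -125.  190.] 3 x [-0.0219, 0.0037, 0.0303]
```

Request:
arm_command(
  series=[
    {"linear": [0.0074,0.0204,0.0423],"turn": 0},
    {"linear": [0.0074,0.0204,0.0423],"turn": 0},
    {"linear": [0.0074,0.0204,0.0423],"turn": 0},
    {"linear": [0.0074,0.0204,0.0423],"turn": 0},
    {"linear": [0.0074,0.0204,0.0423],"turn": 0},
    {"linear": [0.0074,0.0204,0.0423],"turn": 0},
    {"linear": [0.0074,0.0204,0.0423],"turn": 0},
    {"linear": [0.0074,0.0204,0.0423],"turn": 0},
  ],
)

```text
t: 17.15
ee_pos: [458.5, -161.4, 606.6]
orientation: [-2.743, 0.791, -0.861]
ft_force: [0.8, -0.7, -1.2]
width: 14.2
grasp_force: 30.0
```

Request:
arm_command(
  series=[
    {"linear": [-0.0242,0.0132,0.033],"turn": 0},
    {"linear": [-0.0242,0.0132,0.033],"turn": 0},
    {"linear": [-0.0242,0.0132,0.033],"turn": 0},
    {"linear": [-0.0242,0.0132,0.033],"turn": 0},
    {"linear": [-0.0242,0.0132,0.033],"turn": 0},
    {"linear": [-0.0242,0.0132,0.033],"turn": 0},
    {"linear": [-0.0242,0.0132,0.033],"turn": 0},
    {"linear": [0,0,0],"turn": 0},
  ],
)

```text
t: 17.95
ee_pos: [428.9, -147.7, 302.6]
orientation: [-2.743, 0.792, -0.844]
ft_force: [-1.0, 0.8, -0.8]
width: 13.6
grasp_force: 30.0
```

```bash
cp plan2.py plan3.py
python3 - <<'E'
s=open('plan3.py').read();i=s.index('pre=');j=s.index('z=R');s=s[:i]+"qa=np.clip(q,lo,hi)\n"+s[j:]
open('plan3.py','w').write(s)
E
python3 legs.py "430,-125,190:5" "430,-110,145:4" "430,20,145:9"; python3 plan3.py | tail -9
```

```text
t 17.95 p [ 428.9 -147.7  302.6] F [-1.   0.8 -0.8] M [0.12 0.45 0.08] w 13.6 g 30.0 q [-0.55 -0.11  2.26  0.6   0.55  1.14] ytool -117.5 z [ 0.563  0.001 -0.827]
q4.. [-0.548 -0.108  2.255  0.598  0.549  1.14 ] az,tilt 0.1 34.23
[ 430. -125.  190.] 5 x [-0.013, 0.0028, 0.0187]
[ 430. -110.  145.] 4 x [-0.0073, 0.0002, 0.0093]
[430.  20. 145.] 9 x [-0.0077, -0.0122, 0.0]
[ 450. -140.  180.] rows 13 q [-0.5   0.2   2.35  1.38  0.28  0.34] err 0.0 maxdq [0.   0.03 0.01 0.11 0.03 0.11]
[ 450. -110.  140.] rows 5 q [-0.41  0.3   2.4   2.03  0.25 -0.25] err 0.0 maxdq [0.02 0.02 0.01 0.14 0.01 0.13]
[450.   0. 140.] rows 11 q [-0.04  0.28  2.44  3.    0.18 -0.9 ] err 0.0 maxdq [0.04 0.   0.01 0.11 0.01 0.08]
[430.  50. 150.] rows 6 q [ 0.14  0.24  2.46  3.63  0.17 -1.37] err 0.0 maxdq [0.03 0.01 0.01 0.12 0.   0.09]
[443.98220368 127.88783909 198.34599625] rows 10 q [ 0.37  0.2   2.4   4.45  0.21 -2.01] err 31.2 maxdq [0.03 0.01 0.01 0.19 0.01 0.17]
[452.98288161 127.90219569 185.11770873] rows 2 q [ 0.36  0.23  2.38  4.45  0.21 -2.01] err 26.5 maxdq [0.   0.01 0.01 0.   0.   0.  ]
[463.67118665 127.91924415 169.4091173 ] rows 2 q [ 0.36  0.26  2.36  4.45  0.21 -2.01] err 16.6 maxdq [0.   0.02 0.01 0.   0.   0.  ]
[473.23440695 127.93449803 155.35406181] rows 2 q [ 0.36  0.29  2.34  4.45  0.2  -2.01] err 6.7 maxdq [0.   0.01 0.01 0.   0.   0.  ]
[478.85983066 127.9434709  147.08638211] rows 2 q [ 0.35  0.31  2.33  4.39  0.2  -1.96] err 0.0 maxdq [0.   0.01 0.01 0.05 0.   0.05]
```

Request:
arm_command(
  series=[
    {"linear": [-0.013,0.0028,0.0187],"turn": 0},
    {"linear": [-0.013,0.0028,0.0187],"turn": 0},
    {"linear": [-0.013,0.0028,0.0187],"turn": 0},
    {"linear": [-0.013,0.0028,0.0187],"turn": 0},
    {"linear": [-0.013,0.0028,0.0187],"turn": 0},
    {"linear": [-0.0073,0.0002,0.0093],"turn": 0},
    {"linear": [-0.0073,0.0002,0.0093],"turn": 0},
    {"linear": [-0.0073,0.0002,0.0093],"turn": 0},
    {"linear": [-0.0073,0.0002,0.0093],"turn": 0},
    {"linear": [0,0,0],"turn": 0},
  ],
)

```text
t: 18.95
ee_pos: [437.8, -113.4, 154.0]
orientation: [-2.737, 0.788, -0.868]
ft_force: [0.2, 0.5, -1.6]
width: 13.9
grasp_force: 30.0
```

```bash
python3 legs.py "430,20,145:10" "420,60,160:4"
```

```text
t 18.95 p [ 437.8 -113.4  154. ] F [ 0.2  0.5 -1.6] M [0.06 0.45 0.05] w 13.9 g 30.0 q [-0.43  0.25  2.42  1.93  0.26 -0.17] ytool -117.2 z [ 0.576 -0.003 -0.818]
q4.. [-0.434  0.249  2.415  1.93   0.258 -0.173] az,tilt -0.3 35.15
[430.  20. 145.] 10 x [-0.0081, -0.0107, 0.0002]
[420.  60. 160.] 4 x [-0.0052, -0.0085, -0.0045]
```

Request:
arm_command(
  series=[
    {"linear": [-0.0081,-0.0107,0],"turn": 0},
    {"linear": [-0.0081,-0.0107,0],"turn": 0},
    {"linear": [-0.0081,-0.0107,0],"turn": 0},
    {"linear": [-0.0081,-0.0107,0],"turn": 0},
    {"linear": [-0.0081,-0.0107,0],"turn": 0},
    {"linear": [-0.0081,-0.0107,0],"turn": 0},
    {"linear": [-0.0081,-0.0107,0],"turn": 0},
    {"linear": [-0.0081,-0.0107,0],"turn": 0},
    {"linear": [-0.0081,-0.0107,0],"turn": 0},
    {"linear": [-0.0081,-0.0107,0],"turn": 0},
  ],
)

```text
t: 19.95
ee_pos: [429.2, 21.6, 148.3]
orientation: [-2.734, 0.789, -0.873]
ft_force: [-0.0, -0.5, -1.7]
width: 13.6
grasp_force: 30.0
```

```bash
python3 legs.py "425,60,165:4" "442,110,195:6"
```

```text
t 19.95 p [429.2  21.6 148.3] F [-0.  -0.5 -1.7] M [ 0.06  0.41 -0.04] w 13.6 g 30.0 q [ 0.04  0.24  2.48  3.28  0.2  -1.11] ytool -117.2 z [ 0.579 -0.003 -0.815]
q4.. [ 0.041  0.24   2.48   3.279  0.196 -1.112] az,tilt -0.3 35.37
[425.  60. 165.] 4 x [-0.0038, -0.0089, -0.004]
[442. 110. 195.] 6 x [-0.0, -0.0098, -0.0025]
```

```bash
cat > ang.py <<'E'
from h import *
def sock(yaw=2.0,til=35.0):
    y=np.radians(yaw);t=np.radians(til);Z=np.array([-np.sin(t)*np.cos(y),-np.sin(t)*np.sin(y),np.cos(t)])
    Y=np.array([-np.sin(y),np.cos(y),0]);X=np.cross(Y,Z);return np.c_[X,Y,Z]
def report(ctrl,m,yaw=2.0):
    p,R=st(ctrl);S=sock(yaw);x=S.T@R[:,0];k=np.degrees(np.arctan2(x[1],x[0]))
    print("key angle (mod180)",round(k%180,1),"TCP in socket",(S.T@(p-m)).round(1),"nose in socket",(S.T@(p+109*R[:,2]-m)).round(1),"axis err deg xy",np.degrees((S.T@-R[:,2])[:2]).round(2),"q",np.round(ctrl.get_obs()["qpos"],3))
    return p,R,S
E
python3 - <<'E'
from ang import *
from workcell import ctrl
report(ctrl,np.array([514.3,128,95]))
E
```

```text
t 19.95 p [429.2  21.6 148.3] F [-0.  -0.5 -1.7] M [ 0.06  0.41 -0.04] w 13.6 g 30.0 q [ 0.04  0.24  2.48  3.28  0.2  -1.11] ytool -117.2 z [ 0.579 -0.003 -0.815]
key angle (mod180) 146.2 TCP in socket [ -42.1 -103.4   94.6] nose in socket [ -41.5 -105.9  -14.4] axis err deg xy [-0.35  1.34] q [ 0.041  0.24   2.48   3.279  0.196 -1.112]
```

Request:
arm_command(
  series=[
    {"linear": [-0.0038,-0.0089,-0.004],"turn": 0},
    {"linear": [-0.0038,-0.0089,-0.004],"turn": 0},
    {"linear": [-0.0038,-0.0089,-0.004],"turn": 0},
    {"linear": [-0.0038,-0.0089,-0.004],"turn": 0},
    {"linear": [0,0,0],"turn": 0.149},
    {"linear": [0,0,0],"turn": 0.149},
    {"linear": [0,0,0],"turn": 0.149},
    {"linear": [0,0,0],"turn": 0.149},
    {"linear": [0,0,0],"turn": 0.149},
    {"linear": [0,0,0],"turn": 0.149},
  ],
)

```text
t: 20.95
ee_pos: [425.1, 59.5, 165.0]
orientation: [-1.98, 1.777, -0.635]
ft_force: [-0.8, 0.4, -1.6]
width: 13.6
grasp_force: 30.0
```

Request:
arm_command(
  series=[
    {"linear": [0,0,0],"turn": 0.149},
    {"linear": [0,0,0],"turn": 0.149},
    {"linear": [0,0,0],"turn": 0.149},
    {"linear": [0,0,0],"turn": 0.149},
    {"linear": [0,0,0],"turn": 0.066},
    {"linear": [0,0,0],"turn": 0},
  ],
)

```text
t: 21.55
ee_pos: [424.6, 59.4, 164.7]
orientation: [-1.261, 2.247, -0.406]
ft_force: [-0.6, 0.8, -2.0]
width: 13.8
grasp_force: 30.0
```

Run:
```python
from ang import *
from workcell import ctrl
m=np.array([514.3,128,95]);p,R,S=report(ctrl,m)
D=S@np.array([0,0,125])+m-p;print("to s=125:",d2t(R,D))
ims={}
for n in("side","top","wrist"):
    ims[n]=ctrl.get_image(n);pickle.dump(ims[n],open(n+"2.pkl","wb"))
f=lambda n,u,v,w,h,k:cv2.resize(ims[n]["frame"][v:v+h,u:u+w],None,fx=k,fy=k,interpolation=cv2.INTER_CUBIC)
a=np.hstack([f("side",220,220,133,100,3),f("top",170,138,133,100,3)]);a=cv2.resize(a,(800,300))
b=cv2.resize(ims["wrist"]["frame"],(480,300));b=np.hstack([b,np.zeros((300,320,3),np.uint8)])
cv2.imwrite("pics/v2.png",np.vstack([a,b]))
```

```text
t 21.55 p [424.6  59.4 164.7] F [-0.6  0.8 -2. ] M [ 0.14  0.33 -0.03] w 13.8 g 30.0 q [ 0.19  0.18  2.47  3.91  0.16 -0.06] ytool 143.2 z [ 0.578 -0.004 -0.816]
key angle (mod180) 57.0 TCP in socket [-35.4 -65.4 109.8] nose in socket [-34.9 -68.    0.9] axis err deg xy [-0.3   1.37] q [ 0.186  0.184  2.467  3.905  0.161 -0.057]
to s=125: [-73.9   5.6 -16.5]
```

View pics/v2.png

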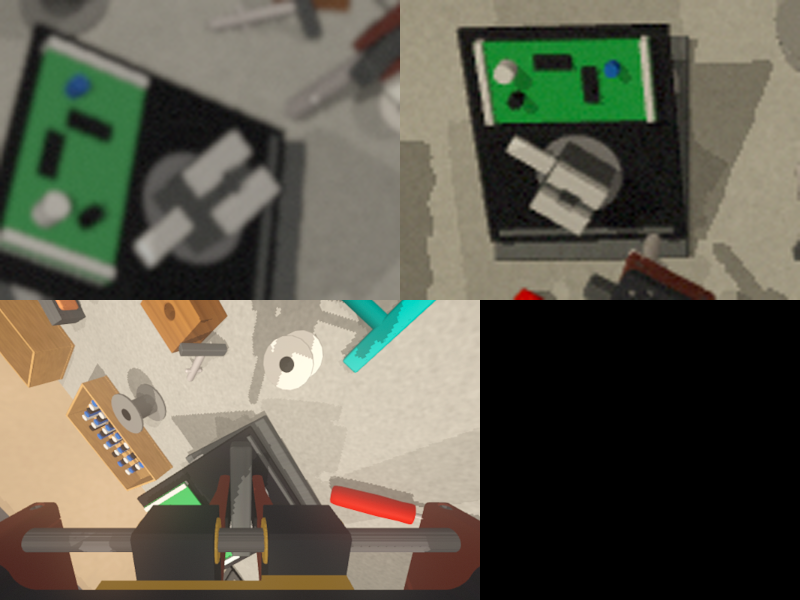

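The crops show the turret's two top halves with the slot between them. In the side crop the halves are near (217,163) and (245,195), and in the top crop near (575,178) and (560,210). The key's nose is at the lower right of the top crop, clear of everything. I'll refine the mouth position and slot angle by fitting the model to both images.

```bash
cat > fit.py <<'E'
from ang import *
from scipy.optimize import differential_evolution
K=4
ims=[pickle.load(open(n,"rb")) for n in("side0.pkl","top0.pkl")]
G=[cv2.GaussianBlur(cv2.resize(cv2.cvtColor(i["frame"],cv2.COLOR_BGR2GRAY),None,fx=K,fy=K,interpolation=cv2.INTER_CUBIC),(0,0),2).astype(float) for i in ims]
def polys(m,th,yaw,im):
    S=sock(yaw);c,s=np.cos(th),np.sin(th);A=np.array([[c,-s,0],[s,c,0],[0,0,1]])
    out=[]
    for sg in(1,-1):
        q=np.array([[-23,sg*5.6,0],[23,sg*5.6,0],[23,sg*23,0],[-23,sg*23,0]]);out.append(proj(im,m+(S@A@q.T).T))
    t=np.array([[40,-5,-31.5],[61,-5,-31.5],[61,5,-31.5],[40,5,-31.5]]);out.append(proj(im,m+(S@A@t.T).T))
    return out
def cost(x,each=False):
    r=[]
    for im,g in zip(ims,G):
        P=[((p+.5)*K-.5) for p in polys(x[:3],np.radians(x[3]),x[4],im)]
        M=np.zeros(g.shape,np.uint8)
        for p in P[:2]:cv2.fillPoly(M,[np.round(p*16).astype(np.int32)],1,shift=4)
        H=cv2.convexHull(np.vstack(P[:2]).astype(np.float32));Q=np.zeros_like(M);cv2.fillPoly(Q,[np.round(H*16).astype(np.int32)],1,shift=4)
        D=cv2.dilate(Q,np.ones((11,11),np.uint8));ring=(D>0)&(M==0)
        T=np.zeros_like(M);cv2.fillPoly(T,[np.round(P[2]*16).astype(np.int32)],1,shift=4)
        a=g[M>0].mean()-g[M>0].std()*.5-g[ring].mean();b=g[T>0].mean();r.append(a+.3*b)
    return -sum(r)
if __name__=="__main__":
    for s in(0,1):
        o=differential_evolution(cost,[(500,530),(115,140),(82,110),(40,76),(0,4)],seed=s,maxiter=60,popsize=12);print(o.x.round(1),o.fun)
    x=o.x
    out=[]
    for im,(u,v) in zip(ims,((205,228),(175,138))):
        f=cv2.resize(im["frame"],None,fx=K,fy=K,interpolation=cv2.INTER_CUBIC)
        for p in polys(x[:3],np.radians(x[3]),x[4],im):cv2.polylines(f,[np.round((p+.5)*K-.5).astype(np.int32)],True,(0,0,255),1)
        out.append(f[v*K:(v+100)*K,u*K:(u+100)*K])
    cv2.imwrite("pics/fit.png",np.hstack(out))
E
timeout 500 python3 fit.py
```

```text
[512.6 128.6 101.6  53.6   2. ] -235.17925005506535
[5.124e+02 1.287e+02 1.028e+02 5.560e+01 2.000e-01] -234.71472026379558
```

View pics/fit.png

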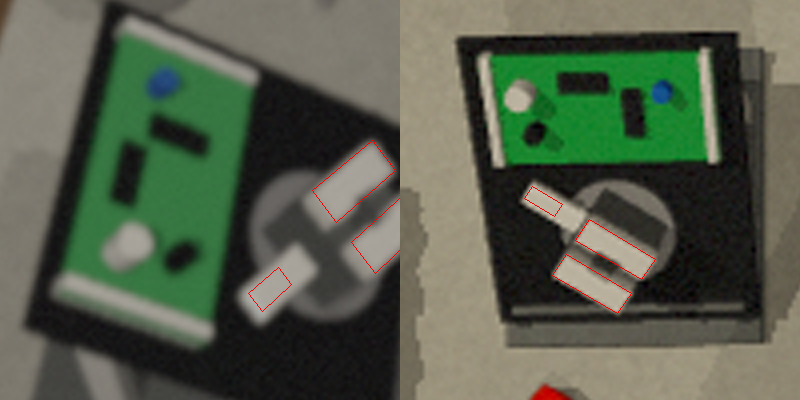

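Run:
```python
from ang import *
from workcell import ctrl
m=np.array([512.6,128.6,101.6]);p,R,S=report(ctrl,m)
for n in("side","top"):
    im=pickle.load(open(n+"2.pkl","rb"))
    a=proj(im,[p+k*R[:,2] for k in(109,100,69)]);b=proj(im,[p+69*R[:,2]+s*17*R[:,0] for s in(-1,1)]);print(n,a.round(1).tolist(),b.round(1).tolist())
ims={n:pickle.load(open(n+"2.pkl","rb")) for n in("side","top")}
out=[]
for n in ims:
    im=ims[n];K=8;f=cv2.resize(im["frame"],None,fx=K,fy=K,interpolation=cv2.INTER_CUBIC)
    c=proj(im,[p+80*R[:,2]])[0].astype(int)
    L=[p+109*R[:,2],p+20*R[:,2]];L2=[p+69*R[:,2]+s*17*R[:,0] for s in(-1,1)]
    for l in(L,L2):
        q=((proj(im,l)+.5)*K).astype(int);cv2.line(f,tuple(map(int,q[0])),tuple(map(int,q[1])),(0,0,255),1)
    out.append(f[(c[1]-25)*K:(c[1]+25)*K,(c[0]-25)*K:(c[0]+25)*K])
cv2.imwrite("pics/nose.png",np.hstack(out))
D=S@np.array([0,0,124])+m-p;print("to s=124:",d2t(R,D))
```

```text
t 21.7 p [422.9  59.2 163.5] F [-0.2  1.  -1.6] M [ 0.12  0.37 -0.04] w 13.5 g 30.0 q [ 0.19  0.19  2.47  3.91  0.16 -0.06] ytool 143.5 z [ 0.575 -0.004 -0.818]
key angle (mod180) 57.2 TCP in socket [-39.9 -66.3 103.5] nose in socket [-39.8 -68.9  -5.5] axis err deg xy [-0.09  1.39] q [ 0.187  0.185  2.469  3.908  0.16  -0.063]
side [[316.8, 256.2], [319.4, 254.4], [328.7, 248.2]] [[324.2, 252.8], [333.0, 243.7]]
top [[255.5, 217.0], [254.9, 218.8], [252.9, 225.1]] [[246.7, 221.8], [259.1, 228.4]]
to s=124: [-76.9   2.1 -22. ]
```

View pics/nose.png

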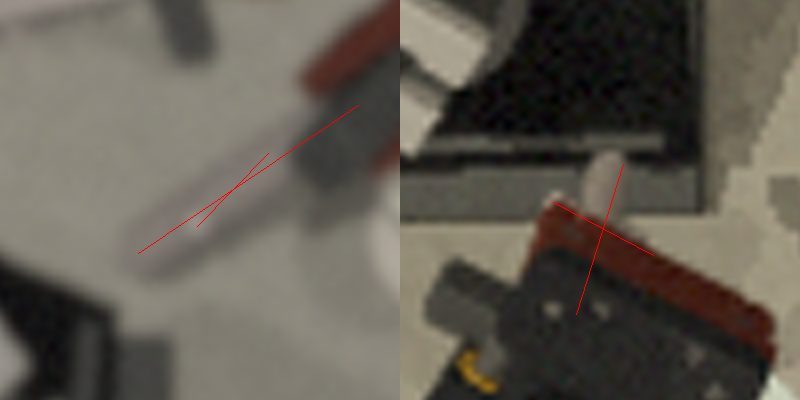

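Run:
```python
from ang import *
from workcell import ctrl
p,R=st(ctrl);S=sock()
s=pickle.load(open("side2.pkl","rb"));t=pickle.load(open("top2.pkl","rb"))
X,e=tri(t,(254.2,216.9),s,(318.3,257.4));print(X,e,"pred",(p+109*R[:,2]).round(1),"err tool axes",d2t(R,X-p-109*R[:,2]),"err socket",(S.T@(X-p-109*R[:,2])).round(1))
# check of TCP->camera bias: shaft edges by profile across the axis
for im,n in((s,"side"),(t,"top")):
    g=cv2.cvtColor(im["frame"],cv2.COLOR_BGR2GRAY).astype(np.float32)
    for k in(104,96,88,80):
        a,b=proj(im,[p+k*R[:,2],p+(k-5)*R[:,2]]);d=(a-b)/np.linalg.norm(a-b);nrm=np.array([-d[1],d[0]])
        o=np.arange(-7,7.1,1);q=(a+o[:,None]*nrm).astype(np.float32)
        v=cv2.remap(g,q[:,:1],q[:,1:],cv2.INTER_LINEAR).ravel();print(n,k,nrm.round(2),v.astype(int).tolist())
```

```text
t 21.7 p [422.9  59.2 163.5] F [-0.2  1.  -1.6] M [ 0.12  0.37 -0.04] w 13.5 g 30.0 q [ 0.19  0.19  2.47  3.91  0.16 -0.06] ytool 143.5 z [ 0.575 -0.004 -0.818]
[483.99856967  61.76288097  75.46584193] 0.7048051790205818 pred [485.6  58.7  74.3] err tool axes [-2.3  2.1 -1.9] err socket [-0.6  3.1  1.8]
side 104 [-0.56 -0.83] [133, 124, 111, 103, 104, 111, 120, 123, 122, 121, 123, 128, 135, 137, 137]
side 96 [-0.56 -0.83] [131, 120, 106, 99, 103, 111, 119, 122, 122, 120, 121, 127, 133, 135, 136]
side 88 [-0.56 -0.83] [132, 120, 107, 101, 110, 127, 136, 134, 122, 117, 118, 124, 132, 135, 134]
side 80 [-0.56 -0.83] [123, 110, 100, 96, 100, 115, 124, 126, 121, 116, 118, 125, 131, 134, 134]
top 104 [0.95 0.3 ] [23, 26, 36, 73, 121, 120, 110, 97, 85, 81, 79, 80, 81, 83, 77]
top 96 [0.95 0.3 ] [59, 73, 64, 100, 119, 120, 110, 98, 84, 81, 81, 80, 79, 79, 79]
top 88 [0.95 0.3 ] [85, 83, 84, 101, 124, 121, 109, 98, 88, 77, 77, 77, 74, 76, 92]
top 80 [0.95 0.3 ] [127, 102, 89, 93, 115, 118, 111, 99, 87, 88, 112, 137, 138, 139, 139]
```

```bash
cat > sleg.py <<'E'
import sys
from ang import *
from workcell import ctrl
m=np.array([512.6,128.6,101.6])
p,R,S=report(ctrl,m)
n=S.T@(p+109*R[:,2]-m)
for a in sys.argv[1:]:
    w,_,k=a.partition(":");w=np.array(w.split(","),float);d=R.T@S@(w-n);k=int(k or 1);print(w,k,"x",(d/k/1000).round(4).tolist());n=w
E
python3 sleg.py "-36,-62,8:2" "0.5,-2.8,8:6"
```

```text
t 21.7 p [422.9  59.2 163.5] F [-0.2  1.  -1.6] M [ 0.12  0.37 -0.04] w 13.5 g 30.0 q [ 0.19  0.19  2.47  3.91  0.16 -0.06] ytool 143.5 z [ 0.575 -0.004 -0.818]
key angle (mod180) 57.2 TCP in socket [-39.9 -66.3 103.5] nose in socket [-39.8 -68.9  -5.5] axis err deg xy [-0.09  1.39] q [ 0.187  0.185  2.469  3.908  0.16  -0.063]
[-36. -62.   8.] 2 x [-0.0038, 0.0002, -0.0068]
[ 0.5 -2.8  8. ] 6 x [-0.0116, 0.0002, -0.0002]
```

Request:
arm_command(
  series=[
    {"linear": [-0.0038,0.0002,-0.0068],"turn": 0},
    {"linear": [-0.0038,0.0002,-0.0068],"turn": 0},
    {"linear": [-0.0116,0.0002,0],"turn": 0},
    {"linear": [-0.0116,0.0002,0],"turn": 0},
    {"linear": [-0.0116,0.0002,0],"turn": 0},
    {"linear": [-0.0116,0.0002,0],"turn": 0},
    {"linear": [-0.0116,0.0002,0],"turn": 0},
    {"linear": [-0.0116,0.0002,0],"turn": 0},
    {"linear": [0,0,0],"turn": 0},
  ],
)

```text
t: 22.6
ee_pos: [443.8, 119.9, 175.5]
orientation: [-1.258, 2.227, -0.4]
ft_force: [-0.2, -1.7, -3.2]
width: 13.7
grasp_force: 30.0
```

```bash
python3 sleg.py "0.5,-2.8,5:3"
```

```text
t 22.6 p [443.8 119.9 175.5] F [-0.2 -1.7 -3.2] M [-0.14  0.48 -0.2 ] w 13.7 g 30.0 q [ 0.37  0.2   2.4   4.45  0.21 -0.46] ytool 143.2 z [ 0.59   0.009 -0.807]
key angle (mod180) 57.1 TCP in socket [-14.2  -6.2 100.1] nose in socket [-12.   -7.5  -8.8] axis err deg xy [-1.18  0.67] q [ 0.367  0.197  2.398  4.452  0.212 -0.459]
[ 0.5 -2.8  5. ] 3 x [-0.0036, -0.0028, -0.0045]
```

```bash
cat > feas.py <<'E'
from full import *
from ang import *
m=np.array([512.6,128.6,101.6])
def best(nose,s=109,yaw=2.,w=300,q0=(.37,.2,2.4,4.4,.2,-.4)):
    S=sock(yaw);tgt=m+S@np.array(nose)
    l,h=lo.copy(),hi.copy();h[3]=4.44
    def g(q):
        p,R=FK(q);return np.r_[p+s*R[:,2]-tgt,w*(R[:,2]+S[:,2]),.01*(q[5]+.4)]
    r=least_squares(g,np.clip(q0,l+1e-3,h-1e-3),bounds=(l,h));p,R=FK(r.x)
    return r.x.round(2),(S.T@(p+s*R[:,2]-tgt)).round(1),np.degrees((S.T@-R[:,2])[:2]).round(2),R
for yaw in(1,2,3):
    for z in(10,5,0,-10,-20,-36,-46):print(yaw,z,*best((0,0,z),yaw=yaw)[:3])
E
python3 feas.py
```

```text
1 10 [ 0.36  0.16  2.41  4.44  0.19 -0.49] [-4.3 -2.4 -5.5] [-2.22 -1.31]
1 5 [ 0.36  0.17  2.4   4.44  0.19 -0.44] [-3.8 -2.1 -4.8] [-1.97 -1.16]
1 0 [ 0.36  0.18  2.39  4.44  0.19 -0.36] [-3.3 -1.9 -4.1] [-1.72 -1.01]
1 -10 [ 0.36  0.21  2.38  4.44  0.19 -0.29] [-2.4 -1.3 -2.8] [-1.23 -0.72]
1 -20 [ 0.36  0.23  2.37  4.44  0.2  -0.38] [-1.5 -0.8 -1.7] [-0.75 -0.44]
1 -36 [ 0.35  0.27  2.34  4.44  0.2  -0.4 ] [-0. -0. -0.] [-0.02 -0.01]
1 -46 [ 0.35  0.3   2.34  4.33  0.2  -0.4 ] [ 0.  0. -0.] [-0. -0.]
2 10 [ 0.35  0.15  2.41  4.44  0.18 -0.36] [-3.9 -2.1 -5. ] [-2.05 -1.15]
2 5 [ 0.35  0.17  2.4   4.44  0.18 -0.4 ] [-3.5 -1.8 -4.3] [-1.8  -1.01]
2 0 [ 0.35  0.18  2.39  4.44  0.18 -0.4 ] [-3.  -1.6 -3.6] [-1.55 -0.86]
2 -10 [ 0.35  0.2   2.38  4.44  0.18 -0.48] [-2.1 -1.1 -2.4] [-1.05 -0.59]
2 -20 [ 0.35  0.23  2.37  4.44  0.18 -0.4 ] [-1.1 -0.6 -1.2] [-0.57 -0.32]
2 -36 [ 0.34  0.27  2.35  4.39  0.18 -0.4 ] [-0. -0. -0.] [-0. -0.]
2 -46 [ 0.34  0.29  2.34  4.28  0.19 -0.4 ] [0. 0. 0.] [-0. -0.]
3 10 [ 0.34  0.15  2.41  4.44  0.16 -0.27] [-3.6 -1.8 -4.5] [-1.89 -1.  ]
3 5 [ 0.34  0.16  2.4   4.44  0.16 -0.4 ] [-3.2 -1.6 -3.9] [-1.63 -0.86]
3 0 [ 0.34  0.17  2.39  4.44  0.16 -0.44] [-2.7 -1.3 -3.2] [-1.38 -0.73]
3 -10 [ 0.34  0.2   2.38  4.44  0.16 -0.36] [-1.7 -0.9 -2. ] [-0.88 -0.46]
3 -20 [ 0.34  0.22  2.36  4.44  0.17 -0.39] [-0.8 -0.4 -0.8] [-0.4  -0.21]
3 -36 [ 0.33  0.26  2.35  4.34  0.17 -0.4 ] [-0.  0.  0.] [0. 0.]
3 -46 [ 0.33  0.29  2.34  4.22  0.18 -0.4 ] [0. 0. 0.] [-0. -0.]
```

```bash
python3 sleg.py "-12,-7.5,8:4" "0.5,-2.8,8:3"
```

```text
t 22.6 p [443.8 119.9 175.5] F [-0.2 -1.7 -3.2] M [-0.14  0.48 -0.2 ] w 13.7 g 30.0 q [ 0.37  0.2   2.4   4.45  0.21 -0.46] ytool 143.2 z [ 0.59   0.009 -0.807]
key angle (mod180) 57.1 TCP in socket [-14.2  -6.2 100.1] nose in socket [-12.   -7.5  -8.8] axis err deg xy [-1.18  0.67] q [ 0.367  0.197  2.398  4.452  0.212 -0.459]
[-12.   -7.5   8. ] 4 x [-0.0, -0.0001, -0.0042]
[ 0.5 -2.8  8. ] 3 x [-0.0036, -0.0026, 0.0001]
```

Request:
arm_command(
  series=[
    {"linear": [0,0,-0.006],"turn": 0},
    {"linear": [0,0,-0.006],"turn": 0},
    {"linear": [0,0,-0.006],"turn": 0},
    {"linear": [0,0,-0.006],"turn": 0},
    {"linear": [-0.0036,-0.0026,0],"turn": 0},
    {"linear": [-0.0036,-0.0026,0],"turn": 0},
    {"linear": [-0.0036,-0.0026,0],"turn": 0},
    {"linear": [0,0,0],"turn": 0},
  ],
)

```text
t: 23.4
ee_pos: [439.3, 118.8, 187.5]
orientation: [-1.25, 2.206, -0.398]
ft_force: [0.4, -0.1, -1.9]
width: 13.9
grasp_force: 30.0
```

```bash
python3 sleg.py "0.5,-2.8,6:3"
```

```text
t 23.4 p [439.3 118.8 187.5] F [ 0.4 -0.1 -1.9] M [ 0.09  0.34 -0.05] w 13.9 g 30.0 q [ 0.36  0.16  2.41  4.45  0.21 -0.47] ytool 142.9 z [ 0.606  0.02  -0.795]
key angle (mod180) 57.1 TCP in socket [-11.   -7.2 112.6] nose in socket [-6.6 -7.4  3.7] axis err deg xy [-2.34  0.09] q [ 0.364  0.159  2.411  4.452  0.206 -0.466]
[ 0.5 -2.8  6. ] 3 x [-0.0026, -0.0012, -0.0007]
```

Request:
arm_command(
  series=[
    {"linear": [-0.003,-0.0015,-0.0007],"turn": 0},
    {"linear": [-0.003,-0.0015,-0.0007],"turn": 0},
    {"linear": [-0.003,-0.0015,-0.0007],"turn": 0},
    {"linear": [-0.002,-0.001,-0.0007],"turn": 0},
    {"linear": [0,0,0],"turn": 0},
  ],
)

```text
t: 23.9
ee_pos: [444.9, 123.0, 189.8]
orientation: [-1.248, 2.198, -0.397]
ft_force: [0.0, -0.2, -1.3]
width: 13.7
grasp_force: 30.0
```

```bash
python3 sleg.py "0.5,-2.8,4:3" "0.5,-2.8,-6:3"
```

```text
t 23.9 p [444.9 123.  189.8] F [ 0.  -0.2 -1.3] M [0.12 0.42 0.08] w 13.7 g 30.0 q [ 0.37  0.16  2.4   4.45  0.21 -0.46] ytool 142.8 z [ 0.612  0.024 -0.791]
key angle (mod180) 57.2 TCP in socket [ -5.   -3.2 111.2] nose in socket [ 0.2 -2.9  2.3] axis err deg xy [-2.73 -0.16] q [ 0.369  0.162  2.401  4.452  0.206 -0.464]
[ 0.5 -2.8  4. ] 3 x [-0.0001, -0.0001, -0.0005]
[ 0.5 -2.8 -6. ] 3 x [0.0001, 0.0001, 0.0033]
```

Request:
arm_command(
  series=[
    {"linear": [0.0001,0.0001,0.0033],"turn": 0},
    {"linear": [0.0001,0.0001,0.0033],"turn": 0},
    {"linear": [0.0001,0.0001,0.0033],"turn": 0},
    {"linear": [0,0,0],"turn": 0},
  ],
)

```text
t: 24.3
ee_pos: [449.9, 123.2, 181.4]
orientation: [-1.25, 2.199, -0.396]
ft_force: [-3.4, 1.1, 2.3]
width: 13.5
grasp_force: 30.0
```

```bash
python3 sleg.py "0.5,-2.8,-16:3"
python3 - <<'E'
from ang import *
from workcell import ctrl
o=ctrl.get_obs();S=sock();print("F socket",(S.T@np.array(o["ft_force"])).round(1))
ims={n:ctrl.get_image(n) for n in("side","top")};out=[]
m=np.array([512.6,128.6,101.6])
for n in ims:
    K=8;im=ims[n];c=proj(im,[m])[0].astype(int);f=im["frame"][c[1]-30:c[1]+30,c[0]-30:c[0]+30];out.append(cv2.resize(f,(400,400),interpolation=cv2.INTER_CUBIC))
cv2.imwrite("pics/ins.png",np.hstack(out))
E
```

```text
t 24.3 p [449.9 123.2 181.4] F [-3.4  1.1  2.3] M [0.3  0.6  0.12] w 13.5 g 30.0 q [ 0.36  0.19  2.4   4.32  0.21 -0.34] ytool 142.8 z [ 0.611  0.025 -0.792]
key angle (mod180) 57.2 TCP in socket [ -5.7  -3.2 101.5] nose in socket [-0.6 -2.9 -7.4] axis err deg xy [-2.67 -0.19] q [ 0.362  0.193  2.398  4.324  0.211 -0.339]
[  0.5  -2.8 -16. ] 3 x [-0.0001, -0.0002, 0.0029]
F socket [-1.4  1.2  3.8]
```

View pics/ins.png

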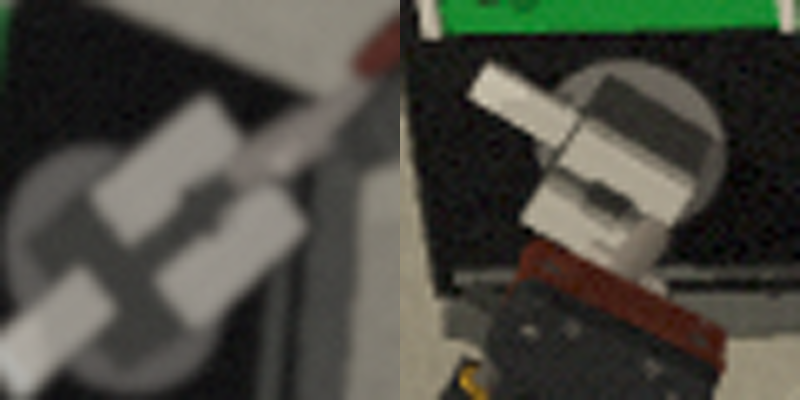

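The side view has the nose near (245,165) with the bore near (205,210). In the top view they are near (650,232) and (608,193). So the nose is beside the bore, resting on the slot end. I'll triangulate the offset.

Run:
```python
from ang import *
from workcell import ctrl
m=np.array([512.6,128.6,101.6]);p,R=st(ctrl);S=sock()
s,t=ctrl.get_image("side"),ctrl.get_image("top")
pickle.dump((s,t),open("ins.pkl","wb"))
P=lambda im,x,y:(lambda c:np.array([c[0]-30+(x+.5)/6.667-.5,c[1]-30+(y+.5)/6.667-.5]))(proj(im,[m])[0].astype(int))
for n,a,b in(("nose",(645,228),(243,172)),("bore",(608,193),(205,208))):
    X,e=tri(t,P(t,a[0]-400,a[1]),s,P(s,*b));print(n,X.round(1),round(e,2),"socket",(S.T@(X-m)).round(1))
n=p+109*R[:,2];print("pred nose px top/side (crop)")
for im in(t,s):
    c=proj(im,[m])[0].astype(int);print(((proj(im,[n,m,p+95*R[:,2]])-c+30.5)*6.667-.5).round(0).tolist())
```

```text
t 24.4 p [449.9 123.2 181.5] F [-4.2  0.8  2.2] M [0.33 0.82 0.2 ] w 13.7 g 30.0 q [ 0.36  0.19  2.4   4.33  0.21 -0.34] ytool 142.8 z [ 0.611  0.025 -0.792]
nose [505.  115.2  97. ] 0.03 socket [ -9.3 -13.1   0.8]
bore [515.5 128.9  99.6] 0.71 socket [ 1.2  0.2 -3.3]
pred nose px top/side (crop)
[[219.0, 197.0], [207.0, 205.0], [212.0, 216.0]]
[[197.0, 205.0], [209.0, 203.0], [227.0, 187.0]]
```

```bash
python3 sleg.py "-0.6,-2.9,-0.4:2" "8.9,10.2,-0.4:5"
```

```text
t 24.5 p [450.  123.2 181.5] F [-3.9  1.7  2. ] M [0.36 0.8  0.21] w 13.7 g 30.0 q [ 0.36  0.19  2.4   4.33  0.21 -0.34] ytool 142.8 z [ 0.611  0.025 -0.791]
key angle (mod180) 57.2 TCP in socket [ -5.6  -3.3 101.5] nose in socket [-0.5 -2.9 -7.4] axis err deg xy [-2.68 -0.18] q [ 0.362  0.192  2.397  4.326  0.211 -0.34 ]
[-0.6 -2.9 -0.4] 2 x [-0.0001, -0.0001, -0.0035]
[ 8.9 10.2 -0.4] 5 x [-0.0032, -0.0002, 0.0001]
```

Request:
arm_command(
  series=[
    {"linear": [-0.0001,-0.0001,-0.0035],"turn": 0},
    {"linear": [-0.0001,-0.0001,-0.0035],"turn": 0},
    {"linear": [-0.0032,-0.0002,0],"turn": 0},
    {"linear": [-0.0032,-0.0002,0],"turn": 0},
    {"linear": [-0.0032,-0.0002,0],"turn": 0},
    {"linear": [-0.0032,-0.0002,0],"turn": 0},
    {"linear": [-0.0032,-0.0002,0],"turn": 0},
    {"linear": [0,0,0],"turn": 0},
  ],
)

```text
t: 25.3
ee_pos: [453.4, 134.6, 188.6]
orientation: [-1.247, 2.192, -0.396]
ft_force: [-0.6, 0.9, -1.8]
width: 13.6
grasp_force: 30.0
```

```bash
cat > look.py <<'E'
import sys
from ang import *
from workcell import ctrl
m=np.array([512.6,128.6,101.6]);ims={n:ctrl.get_image(n) for n in("side","top")};out=[];pickle.dump((ims["side"],ims["top"]),open("ins.pkl","wb"))
h=int(sys.argv[2]) if len(sys.argv)>2 else 30
for n in ims:
    im=ims[n];c=proj(im,[m])[0].astype(int);f=im["frame"][c[1]-h:c[1]+h,c[0]-h:c[0]+h];out.append(cv2.resize(f,(400,400),interpolation=cv2.INTER_CUBIC))
cv2.imwrite(f"pics/{sys.argv[1]}.png",np.hstack(out))
E
python3 sleg.py "8.9,10.2,-3:3"; python3 look.py ins2
```

```text
t 25.3 p [453.4 134.6 188.6] F [-0.6  0.9 -1.8] M [ 0.22  0.41 -0.03] w 13.6 g 30.0 q [ 0.39  0.18  2.38  4.45  0.22 -0.44] ytool 142.7 z [ 0.616  0.028 -0.787]
key angle (mod180) 57.2 TCP in socket [  1.6   8.1 105. ] nose in socket [ 7.4  8.8 -3.8] axis err deg xy [-3.05 -0.35] q [ 0.393  0.183  2.382  4.452  0.219 -0.445]
[ 8.9 10.2 -3. ] 3 x [-0.0007, -0.0002, -0.0002]
```

View pics/ins2.png

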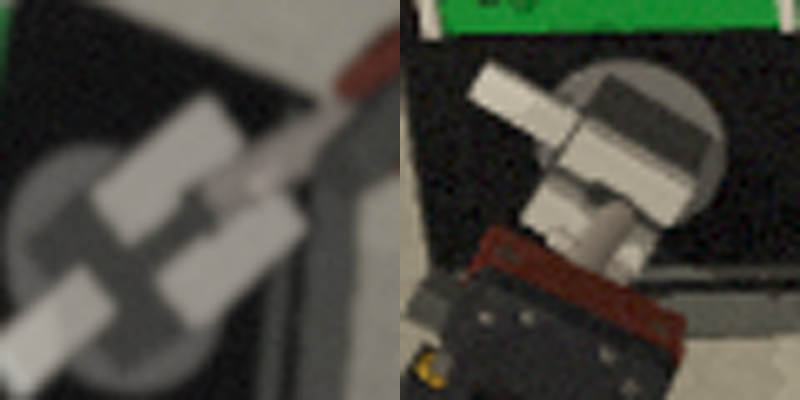

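The nose is now near (617,208) in the top view and (214,192) in the side view, almost over the bore at (608,193) and (205,208).

Run:
```python
from ang import *
from workcell import ctrl
m=np.array([512.6,128.6,101.6]);p,R=st(ctrl);S=sock()
s,t=pickle.load(open("ins.pkl","rb"))
P=lambda im,x,y:(lambda c:np.array([c[0]-30+(x+.5)/6.667-.5,c[1]-30+(y+.5)/6.667-.5]))(proj(im,[m])[0].astype(int))
T={}
for n,a,b in(("nose",(618,210),(213,193)),("bore",(608,193),(205,208))):
    X,e=tri(t,P(t,a[0]-400,a[1]),s,P(s,*b));print(n,X.round(1),round(e,2),"socket",(S.T@(X-m)).round(1));T[n]=X
# predicted shaft for pivot angle phi about tool y
for ph in(0,-6,-8,-10,6,8):
    Rk=R@Ro.from_euler('y',ph,degrees=True).as_matrix();n=p+109*Rk[:,2];print(ph,"nose socket",(S.T@(n-m)).round(1),"px",[ ((proj(im,[n])[0]-proj(im,[m])[0].astype(int)+30.5)*6.667-.5).round(0).tolist() for im in(t,s)],"axis err",np.degrees((S.T@-Rk[:,2])[:2]).round(1))
```

```text
t 25.4 p [453.2 134.4 188.5] F [ 0.2 -0.1 -2. ] M [0.07 0.42 0.04] w 14.1 g 30.0 q [ 0.39  0.18  2.38  4.45  0.22 -0.45] ytool 142.7 z [ 0.616  0.027 -0.788]
nose [511.5 124.7 100.5] 0.24 socket [-1.7 -3.9 -0.2]
bore [515.5 128.9  99.6] 0.71 socket [ 1.2  0.2 -3.3]
0 nose socket [ 7.1  8.5 -3.7] px [[183.0, 183.0], [177.0, 227.0]] axis err [-3.  -0.3]
-6 nose socket [13.3 18.1 -2.7] px [[155.0, 170.0], [155.0, 250.0]] axis err [-6.3 -5.4]
-8 nose socket [15.3 21.3 -2.1] px [[145.0, 166.0], [149.0, 257.0]] axis err [-7.3 -7. ]
-10 nose socket [17.3 24.4 -1.4] px [[135.0, 162.0], [143.0, 264.0]] axis err [-8.4 -8.7]
6 nose socket [ 0.9 -1.  -3.5] px [[211.0, 198.0], [200.0, 204.0]] axis err [0.2 4.7]
8 nose socket [-1.1 -4.2 -3.1] px [[220.0, 203.0], [208.0, 196.0]] axis err [1.3 6.4]
```

```bash
python3 sleg.py "9.1,12.5,-3.7:3" "9.1,12.5,-12:3"
```

```text
t 25.4 p [453.2 134.4 188.5] F [ 0.2 -0.1 -2. ] M [0.07 0.42 0.04] w 14.1 g 30.0 q [ 0.39  0.18  2.38  4.45  0.22 -0.45] ytool 142.7 z [ 0.616  0.027 -0.788]
key angle (mod180) 57.2 TCP in socket [  1.4   7.9 105.2] nose in socket [ 7.1  8.5 -3.7] axis err deg xy [-3.04 -0.34] q [ 0.393  0.183  2.382  4.452  0.219 -0.445]
[ 9.1 12.5 -3.7] 3 x [-0.0015, 0.0002, 0.0001]
[  9.1  12.5 -12. ] 3 x [0.0001, 0.0001, 0.0028]
```

Request:
arm_command(
  series=[
    {"linear": [-0.0018,0,0],"turn": 0},
    {"linear": [-0.0018,0,0],"turn": 0},
    {"linear": [-0.0018,0,0],"turn": 0},
    {"linear": [0,0,0.0028],"turn": 0},
    {"linear": [0,0,0.0028],"turn": 0},
    {"linear": [0,0,0],"turn": 0},
  ],
)

```text
t: 26.0
ee_pos: [458.8, 138.5, 184.0]
orientation: [-1.246, 2.19, -0.395]
ft_force: [0.2, 0.5, -3.1]
width: 13.4
grasp_force: 30.0
```

```bash
cat >> sleg.py <<'E'
o=ctrl.get_obs();print("F socket",(S.T@np.array(o["ft_force"])).round(1),"F tool",(R.T@np.array(o["ft_force"])).round(1),"M tool",(R.T@np.array(o["moment"])).round(2))
E
python3 sleg.py "9.1,12.5,-16:3"
```

```text
t 26.0 p [458.8 138.5 184. ] F [ 0.2  0.5 -3.1] M [ 0.06  0.37 -0.  ] w 13.4 g 30.0 q [ 0.4   0.2   2.37  4.39  0.23 -0.38] ytool 142.7 z [ 0.617  0.029 -0.786]
key angle (mod180) 57.2 TCP in socket [ 3.5 11.8 98.1] nose in socket [  9.5  12.6 -10.7] axis err deg xy [-3.17 -0.42] q [ 0.397  0.205  2.373  4.391  0.226 -0.379]
[  9.1  12.5 -16. ] 3 x [0.0002, 0.0002, 0.0018]
F socket [-1.6  0.4 -2.7] F tool [0.6 1.7 2.6] M tool [-0.34  0.16  0.05]
```

Request:
arm_command(
  series=[
    {"linear": [0,0,0.0025],"turn": 0},
    {"linear": [0,0,0.0025],"turn": 0},
    {"linear": [0,0,0.0025],"turn": 0},
    {"linear": [0,0,0],"turn": 0},
  ],
)

```text
t: 26.4
ee_pos: [463.5, 138.6, 178.0]
orientation: [-1.246, 2.19, -0.395]
ft_force: [-0.3, 0.4, -1.3]
width: 14.2
grasp_force: 30.0
```

```bash
python3 sleg.py "9.1,12.5,-20:3"
```

```text
t 26.4 p [463.5 138.6 178. ] F [-0.3  0.4 -1.3] M [0.13 0.41 0.01] w 14.2 g 30.0 q [ 0.39  0.23  2.37  4.31  0.23 -0.3 ] ytool 142.7 z [ 0.617  0.029 -0.786]
key angle (mod180) 57.2 TCP in socket [ 3.9 11.7 90.5] nose in socket [  9.9  12.5 -18.3] axis err deg xy [-3.17 -0.41] q [ 0.392  0.227  2.369  4.312  0.229 -0.303]
[  9.1  12.5 -20. ] 3 x [0.0002, 0.0003, 0.0006]
F socket [-1.   0.4 -0.9] F tool [0.3 1.1 0.9] M tool [-0.4   0.12  0.09]
```

Request:
arm_command(
  series=[
    {"linear": [0.0025,0,0.001],"turn": 0},
    {"linear": [0.0025,0,0.001],"turn": 0},
    {"linear": [0.0025,0,0.001],"turn": 0},
    {"linear": [0,0,0],"turn": 0},
  ],
)

```text
t: 26.8
ee_pos: [462.9, 132.7, 173.8]
orientation: [-1.246, 2.188, -0.395]
ft_force: [2.2, 1.9, -0.5]
width: 13.9
grasp_force: 30.0
```

```bash
python3 sleg.py "9.1,12.5,-20:3"
```

```text
t 26.8 p [462.9 132.7 173.8] F [ 2.2  1.9 -0.5] M [ 0.62 -0.1   0.39] w 13.9 g 30.0 q [ 0.37  0.24  2.38  4.2   0.23 -0.21] ytool 142.7 z [ 0.618  0.029 -0.785]
key angle (mod180) 57.2 TCP in socket [ 0.9  5.8 87.5] nose in socket [  7.    6.7 -21.3] axis err deg xy [-3.25 -0.45] q [ 0.374  0.236  2.378  4.204  0.23  -0.207]
[  9.1  12.5 -20. ] 3 x [-0.002, 0.0005, -0.0004]
F socket [ 1.6  1.9 -1.7] F tool [-2.4 -0.3  1.8] M tool [-0.29 -0.68  0.07]
```

Request:
arm_command(
  series=[
    {"linear": [0.002,0,0.0015],"turn": 0},
    {"linear": [0.002,0,0.0015],"turn": 0},
    {"linear": [0.0015,0,0.0015],"turn": 0},
    {"linear": [0,0,0.0015],"turn": 0},
    {"linear": [0,0,0],"turn": 0},
  ],
)

```text
t: 27.3
ee_pos: [464.2, 128.0, 166.9]
orientation: [-1.246, 2.189, -0.396]
ft_force: [1.6, 3.3, -0.3]
width: 13.7
grasp_force: 30.0
```

```bash
python3 sleg.py "9.1,12.5,-20:3"
```

```text
t 27.3 p [464.2 128.  166.9] F [ 1.6  3.3 -0.3] M [ 0.73 -0.18  0.45] w 13.7 g 30.0 q [ 0.36  0.26  2.38  4.09  0.24 -0.1 ] ytool 142.7 z [ 0.618  0.029 -0.786]
key angle (mod180) 57.2 TCP in socket [-2.2  1.1 81.2] nose in socket [  3.9   1.9 -27.6] axis err deg xy [-3.21 -0.42] q [ 0.359  0.255  2.382  4.091  0.236 -0.105]
[  9.1  12.5 -20. ] 3 x [-0.004, 0.0004, -0.0024]
F socket [ 1.2  3.3 -1.3] F tool [-3.4  0.8  1.4] M tool [-0.29 -0.82  0.1 ]
```

Request:
arm_command(
  series=[
    {"linear": [0,0,0.002],"turn": 0},
    {"linear": [0,0,0.002],"turn": 0},
    {"linear": [0,0,0.002],"turn": 0},
    {"linear": [0,0,0.0015],"turn": 0},
    {"linear": [0,0,0],"turn": 0},
  ],
)

```text
t: 27.8
ee_pos: [468.6, 128.0, 160.6]
orientation: [-1.246, 2.19, -0.395]
ft_force: [2.9, 2.3, -1.8]
width: 13.9
grasp_force: 30.0
```

```bash
python3 sleg.py "9.1,12.5,-20:3"
```

```text
t 27.8 p [468.6 128.  160.6] F [ 2.9  2.3 -1.8] M [ 0.7  -0.1   0.42] w 13.9 g 30.0 q [ 0.35  0.28  2.38  4.03  0.24 -0.04] ytool 142.7 z [ 0.617  0.029 -0.786]
key angle (mod180) 57.2 TCP in socket [-2.2  1.  73.6] nose in socket [  3.8   1.7 -35.2] axis err deg xy [-3.17 -0.41] q [ 0.354  0.278  2.377  4.028  0.244 -0.044]
[  9.1  12.5 -20. ] 3 x [-0.0041, 0.0003, -0.0049]
F socket [ 1.4  2.2 -3.2] F tool [-2.5  0.1  3.3] M tool [-0.33 -0.75  0.1 ]
```

Request:
arm_command(
  series=[
    {"linear": [0,0,0.001],"turn": 0},
    {"linear": [0,0,0.001],"turn": 0},
    {"linear": [0,0,0.001],"turn": 0},
    {"linear": [0,0,0],"turn": 0},
  ],
)

```text
t: 28.2
ee_pos: [470.3, 128.1, 158.4]
orientation: [-1.246, 2.19, -0.395]
ft_force: [1.6, 3.7, -1.1]
width: 14.2
grasp_force: 30.0
```

```bash
python3 sleg.py "9.1,12.5,-20:3"
```

```text
t 28.2 p [470.3 128.1 158.4] F [ 1.6  3.7 -1.1] M [ 0.68 -0.11  0.43] w 14.2 g 30.0 q [ 0.35  0.29  2.38  4.    0.25 -0.02] ytool 142.7 z [ 0.617  0.029 -0.786]
key angle (mod180) 57.2 TCP in socket [-2.1  0.9 70.8] nose in socket [  4.    1.7 -38. ] axis err deg xy [-3.18 -0.41] q [ 0.353  0.286  2.375  4.005  0.247 -0.022]
[  9.1  12.5 -20. ] 3 x [-0.0042, 0.0003, -0.0059]
F socket [ 0.8  3.6 -1.9] F tool [-3.4  1.4  2. ] M tool [-0.32 -0.74  0.08]
```

Request:
arm_command(
  series=[
    {"linear": [0,0,0.0008],"turn": 0.015},
    {"linear": [0,0,0.0008],"turn": 0.015},
    {"linear": [0,0,0.0008],"turn": 0.015},
    {"linear": [0,0,0.0008],"turn": 0.015},
    {"linear": [0,0,0.0008],"turn": 0},
    {"linear": [0,0,0],"turn": 0},
  ],
)

```text
t: 28.8
ee_pos: [472.7, 128.2, 155.2]
orientation: [-1.177, 2.221, -0.371]
ft_force: [1.4, 2.2, -1.5]
width: 13.7
grasp_force: 30.0
```

```bash
python3 sleg.py "9.1,12.5,-20:3"
```

```text
t 28.8 p [472.7 128.2 155.2] F [ 1.4  2.2 -1.5] M [ 0.58 -0.06  0.33] w 13.7 g 30.0 q [0.35 0.3  2.37 3.98 0.25 0.07] ytool 139.1 z [ 0.617  0.029 -0.786]
key angle (mod180) 53.8 TCP in socket [-1.9  1.  66.8] nose in socket [  4.1   1.8 -42. ] axis err deg xy [-3.17 -0.42] q [0.35  0.297 2.372 3.976 0.252 0.066]
[  9.1  12.5 -20. ] 3 x [-0.0041, 0.0005, -0.0072]
F socket [ 0.3  2.2 -2. ] F tool [-1.9  1.1  2. ] M tool [-0.33 -0.58  0.1 ]
```

Request:
arm_command(
  series=[
    {"linear": [0,0,0.001],"turn": 0},
    {"linear": [0,0,0.001],"turn": 0},
    {"linear": [0,0,0.001],"turn": 0},
    {"linear": [0,0,0.001],"turn": 0},
    {"linear": [0,0,0.0005],"turn": 0},
    {"linear": [0,0,0],"turn": 0},
  ],
)

```text
t: 29.4
ee_pos: [474.5, 128.2, 152.5]
orientation: [-1.177, 2.22, -0.371]
ft_force: [-15.8, 2.3, 24.9]
width: 13.7
grasp_force: 30.0
```

```bash
python3 sleg.py "9.1,12.5,-20:3"; python3 look.py home 22
```

```text
t 29.4 p [474.5 128.2 152.5] F [-15.8   2.3  24.9] M [ 0.57 -0.18  0.36] w 13.7 g 30.0 q [0.35 0.31 2.37 3.94 0.26 0.1 ] ytool 139.1 z [ 0.618  0.029 -0.785]
key angle (mod180) 53.8 TCP in socket [-2.   0.9 63.6] nose in socket [  4.2   1.8 -45.3] axis err deg xy [-3.24 -0.44] q [0.348 0.307 2.371 3.944 0.258 0.096]
[  9.1  12.5 -20. ] 3 x [-0.0042, 0.0004, -0.0083]
F socket [ 1.4  2.8 29.4] F tool [ -4.2  -0.6 -29.2] M tool [-0.23 -0.65  0.07]
```

View pics/home.png

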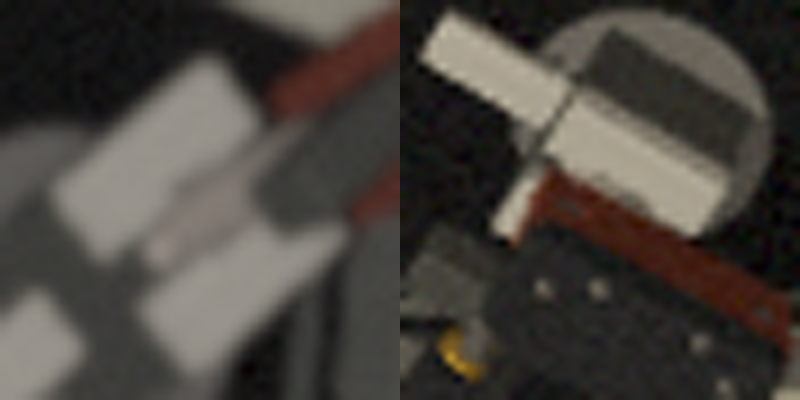

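The key stopped at handle height 63.6 mm against the expected 63 mm, with firm axial resistance. In the side view the pin end at (155,250) lies inside the slot, so it is home. I'll ease the pressure, turn clockwise, and measure the tongue angle.

Request:
arm_command(
  series=[
    {"linear": [0,0,-0.0009],"turn": 0},
    {"linear": [0,0,0],"turn": 0.062},
    {"linear": [0,0,0],"turn": 0.062},
    {"linear": [0,0,0],"turn": 0.062},
    {"linear": [0,0,0],"turn": 0.062},
    {"linear": [0,0,0],"turn": 0.062},
    {"linear": [0,0,0],"turn": 0.062},
    {"linear": [0,0,0],"turn": 0.062},
    {"linear": [0,0,0],"turn": 0.062},
  ],
)

```text
t: 30.4
ee_pos: [475.2, 127.5, 153.4]
orientation: [-0.584, 2.41, -0.166]
ft_force: [-6.3, -2.9, 14.7]
width: 13.9
grasp_force: 30.0
```

Request:
arm_command(
  series=[
    {"linear": [0,0,0],"turn": 0.062},
    {"linear": [0,0,0],"turn": 0.062},
    {"linear": [0,0,0],"turn": 0.062},
    {"linear": [0,0,0],"turn": 0.062},
    {"linear": [0,0,0],"turn": 0.062},
    {"linear": [0,0,0],"turn": 0.062},
    {"linear": [0,0,0],"turn": 0.062},
    {"linear": [0,0,0],"turn": 0.062},
    {"linear": [0,0,0],"turn": 0},
  ],
)

```text
t: 31.3
ee_pos: [475.2, 126.9, 153.4]
orientation: [0.027, 2.472, 0.045]
ft_force: [-6.4, -6.6, 13.9]
width: 14.2
grasp_force: 30.0
```

```bash
cat > tong.py <<'E'
from ang import *
m=np.array([512.6,128.6,101.6]);K=4
def prof(im,lo_,hi_):
    g=cv2.GaussianBlur(cv2.resize(im["frame"].min(axis=2),None,fx=K,fy=K,interpolation=cv2.INTER_CUBIC),(0,0),2).astype(float);S=sock(2.0);best=[]
    for th in np.arange(lo_,hi_,.5):
        c,s=np.cos(np.radians(th)),np.sin(np.radians(th));A=np.array([[c,-s,0],[s,c,0],[0,0,1]])
        def mean(y0,y1):
            q=np.array([[36,y0,-31.5],[60,y0,-31.5],[60,y1,-31.5],[36,y1,-31.5]]);P=(proj(im,m+(S@A@q.T).T)+.5)*K-.5
            M=np.zeros(g.shape,np.uint8);cv2.fillPoly(M,[np.round(P*16).astype(np.int32)],1,shift=4);return g[M>0].mean()
        best.append((mean(-6,6)-.5*mean(-15,-9)-.5*mean(9,15),th))
    b=sorted(best)[::-1];return [(round(x[1],1),round(x[0])) for x in b[:3]]
if __name__=="__main__":
    from workcell import ctrl
    for n in("top","side"):
        print(n,"start",prof(pickle.load(open(n+"0.pkl","rb")),40,70),"now",prof(ctrl.get_image(n),-14,30))
E
python3 sleg.py "0,0,0"; python3 tong.py
```

```text
t 31.3 p [475.2 126.9 153.4] F [-6.4 -6.6 13.9] M [-1.31 -0.62 -0.82] w 14.2 g 30.0 q [0.35 0.31 2.37 3.95 0.26 1.08] ytool 89.5 z [ 0.62   0.026 -0.784]
key angle (mod180) 176.7 TCP in socket [-0.9 -0.4 63.9] nose in socket [  5.5   0.  -44.9] axis err deg xy [-3.39 -0.25] q [0.347 0.306 2.37  3.951 0.261 1.084]
[0. 0. 0.] 1 x [0.0029, -0.0, -0.0451]
F socket [ 2.5 -6.4 15.2] F tool [ -3.7  -6.1 -15. ] M tool [ 1.51 -0.66 -0.19]
top start [(np.float64(53.0), 122), (np.float64(53.5), 122), (np.float64(52.5), 122)] now [(np.float64(5.5), 111), (np.float64(6.0), 110), (np.float64(6.5), 110)]
side start [(np.float64(54.0), 90), (np.float64(54.5), 90), (np.float64(53.5), 90)] now [(np.float64(7.5), 76), (np.float64(7.0), 76), (np.float64(8.0), 76)]
```

Request:
arm_command(
  series=[
    {"linear": [0,0,0],"turn": 0.037},
    {"linear": [0,0,0],"turn": 0.037},
    {"linear": [0,0,0],"turn": 0.037},
    {"linear": [0,0,0],"turn": 0},
  ],
)

```text
t: 31.8
ee_pos: [475.1, 126.8, 153.4]
orientation: [0.163, 2.469, 0.093]
ft_force: [-6.1, -7.1, 14.4]
width: 14.3
grasp_force: 30.0
```

```bash
python3 sleg.py; python3 tong.py
```

```text
t 31.8 p [475.1 126.8 153.4] F [-6.1 -7.1 14.4] M [-1.31 -0.54 -0.85] w 14.3 g 30.0 q [0.35 0.31 2.37 3.95 0.26 1.19] ytool 84.6 z [ 0.62   0.026 -0.784]
key angle (mod180) 170.3 TCP in socket [-1.  -0.5 63.9] nose in socket [  5.4  -0.  -44.9] axis err deg xy [-3.38 -0.24] q [0.347 0.306 2.371 3.951 0.261 1.194]
F socket [ 3.1 -6.9 15.5] F tool [ -5.1  -6.1 -15.3] M tool [ 1.47 -0.75 -0.16]
top start [(np.float64(53.0), 122), (np.float64(53.5), 122), (np.float64(52.5), 122)] now [(np.float64(-0.5), 110), (np.float64(0.0), 109), (np.float64(0.5), 108)]
side start [(np.float64(54.0), 90), (np.float64(54.5), 90), (np.float64(53.5), 90)] now [(np.float64(1.0), 75), (np.float64(1.5), 75), (np.float64(2.0), 75)]
```

Request:
arm_command(
  series=[
    {"linear": [0,0,0],"turn": 0},
    {"linear": [0,0,0],"turn": 0},
    {"linear": [0,0,0],"turn": 0},
    {"linear": [0,0,0],"turn": 0},
    {"linear": [0,0,0],"turn": 0},
    {"linear": [0,0,0],"turn": 0},
    {"linear": [0,0,0],"turn": 0},
    {"linear": [0,0,0],"turn": 0},
  ],
  jaw=0.6,
)

```text
t: 32.7
ee_pos: [475.0, 128.4, 152.5]
orientation: [0.159, 2.472, 0.095]
ft_force: [-0.0, -1.4, 0.6]
width: 69.9
grasp_force: 0.0
```

Request:
arm_command(
  series=[
    {"linear": [0,0,-0.006],"turn": 0},
    {"linear": [0,0,-0.008],"turn": 0},
    {"linear": [0,0,-0.008],"turn": 0},
    {"linear": [0,0,-0.008],"turn": 0},
    {"linear": [0,0,-0.008],"turn": 0},
    {"linear": [0,0,-0.008],"turn": 0},
    {"linear": [0,0,-0.008],"turn": 0},
    {"linear": [0,0,0],"turn": 0},
    {"linear": [0,0,0],"turn": 0},
  ],
)

```text
t: 33.6
ee_pos: [441.7, 126.4, 194.1]
orientation: [0.161, 2.471, 0.097]
ft_force: [0.3, -0.3, 0.1]
width: 70.4
grasp_force: 0.0
```

```bash
python3 sleg.py; python3 tong.py
python3 - <<'E'
from ang import *
from workcell import ctrl
# bar height check: where the dark bar sits for pin home (63) vs on top (73)
m=np.array([512.6,128.6,101.6]);S=sock();im=ctrl.get_image("side");g=cv2.cvtColor(im["frame"],cv2.COLOR_BGR2GRAY).astype(np.float32)
for y in(0,):
    for x in(-34,34):
        q=proj(im,[m+S@np.array([x,y,z]) for z in range(40,92,4)]).astype(np.float32);print(x,cv2.remap(g,q[:,:1],q[:,1:],cv2.INTER_LINEAR).ravel().astype(int).tolist())
E
```

```text
t 33.6 p [441.7 126.4 194.1] F [ 0.3 -0.3  0.1] M [ 0.    0.15 -0.02] w 70.4 g 0.0 q [0.38 0.15 2.41 4.45 0.21 0.71] ytool 84.7 z [ 0.619  0.03  -0.785]
key angle (mod180) 170.3 TCP in socket [ -5.1   0.3 116.5] nose in socket [1.1 1.2 7.7] axis err deg xy [-3.26 -0.46] q [0.381 0.149 2.407 4.453 0.211 0.709]
F socket [ 0.3 -0.3 -0.1] F tool [-0.3 -0.2  0.1] M tool [0.03 0.15 0.02]
top start [(np.float64(53.0), 122), (np.float64(53.5), 122), (np.float64(52.5), 122)] now [(np.float64(-0.5), 121), (np.float64(0.0), 119), (np.float64(0.5), 119)]
side start [(np.float64(54.0), 90), (np.float64(54.5), 90), (np.float64(53.5), 90)] now [(np.float64(1.0), 87), (np.float64(1.5), 86), (np.float64(2.0), 85)]
-34 [64, 50, 49, 49, 50, 49, 51, 47, 47, 50, 49, 46, 49]
34 [38, 19, 17, 18, 17, 31, 56, 64, 57, 56, 60, 65, 85]
```

```bash
python3 -c "
from workcell import ctrl
print(ctrl.close_job())"
```

```text
the job is handed in; nothing more can be done
None
```

I handed the job in at about 34 s, with the key home in the turret, the clamp tongue measured within about 1° of straight up the slope, and the gripper open and clear; joints 3 and 4 ran right at the ends of their ranges (readings up to 0.004 rad beyond the rounded limits), and the result of the judging was not shown.

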